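# Sort real cheeses from display dummies and ring up the weight

## Robot

A 6-joint arm with a two-finger parallel gripper is mounted at the origin on the work surface. World frame = base frame: x ahead of the robot, y to its left, z up, the work surface at z = 0. Lengths are in mm, angles in degrees, forces in N, time in s.
With the tool pointing down it reaches from about 250 to 775 mm from the base axis. Payload 4 kg.
Tool frame: the origin (TCP) lies on the mounting face of the last link; the fingertips stand 199 mm ahead of it and the grasp point (between the pads) lies 180 mm ahead of it (env.tip_extent is the distance from the TCP to the fingertips, in mm); y points along the fingers, x is the direction in which the jaws open and shut, and the axes are right-handed (so a half turn about y gives the same grasp; the last joint's range is limited). The gripper opens to 94 mm and grips with 3 to 60 N. Pads are 16 mm wide; open, the fingers measure 119 mm over their backs; the gripper's body (75 mm by 177 mm) begins 78 mm behind the grasp point.
Start: joints at [-82.913, 4.996, 78.535, -0, 96.463, -5.907], TCP at [123.667, -535.917, 404.706] pointing down, gripper open.
Joint ranges: [-177.83, 177.83], [-43.37, 116.18], [15.69, 146.23], [-61.86, 241.86], [9.47, 152.12], [-147.06, 147.06]. Speed limits (degrees/s): [159.86, 159.86, 180, 180, 180, 180].

## Interface

Orientations are given as [roll, pitch, yaw] about the fixed x, y, z axes, in that order (R = Rz(yaw) Ry(pitch) Rx(roll)).
In Python, from station import env gives the robot as it stands.
- The arm moves only by the tool apply_moves, never from a script. Its argument "motion" is a list of rows, each an object with "travel": the shift along the world's x, y, z in units of 50 mm (1.0 is 50 mm), a list of three; "twist": the turn about the world's z in degrees; "gripper": the closure, from 0 (fully open) to 1 (shut). A call has exactly 10 rows; each row is the pose to reach, as a shift and turn from the pose commanded when the call began; what a row does not reach only later rows make up. A row lasts 1/8 s, in which the tool goes at most 62.5 mm and 10.7 degrees, less where a joint would pass 70% of its speed; a pose out of reach is approached as far as the arm can. A call with a gripper value outside its range is refused whole. The fingers move at their own pace and stop on an object; the grip force is fixed at half the most. Time passes only in rows, so rows that repeat a pose let the fingers close, or fill a call up. It gives the time, the measured TCP pose, the force and the opening at its end, in the units of the state.
- env.sense(): the state, without advancing time (a new reading comes with each control period).
- env.camera(name): name is "side" or "top"; returns a dict with "frame" (480x640x3 uint8, red, green, blue), "K" (3x3 intrinsics, pixels), "rvec" (rotation vector, rad) and "tvec" (3), from world to camera coordinates, as OpenCV has them. Camera axes: x right, y down, z forward; pixel columns grow to the right and rows downward; lengths in mm; the calibration is good to about 2 mm. A picture is of the moment at which its call begins. There is no depth.
- env.hand_in(): hands the job in, once; it reports no verdict.
The state is a dict: "t": time; "joint_pos": joint angles; "joint_velocities": joint speeds; "tau": joint torques, N m; "eef_pos": TCP position; "tcp_rot": TCP orientation; "force": force on the tool from outside, world axes, zero at the start; "torque": the same for the moment, N m; "gripper_width": finger opening in mm.
Only numpy, scipy, OpenCV 4.12 (cv2) and the standard library are available. Lean on these libraries where they do the work, as an engineer would, in place of code of your own. Each camera call takes 0.05 s, during which the arm holds its last target. There are 200 camera calls.

## Task

Ring up the real cheeses in the display: set the wooden carrier on the scale's pan and, with the carrier still empty, press the yellow tare key until it answers. Some of the cheeses are hollow dummies that look the same but feel much lighter when lifted: stand every real cheese upright in the carrier and every dummy upright in the green crate. When all are sorted and let go, press the green total key, leaving the carrier on the pan and the other goods alone; don't lean hard on the keys.

Things in the scene. Friction and masses are not known exactly. Their poses are not given: they have to be found in the camera images.
- pan (a point): centre of the top of the steel pan of the counter scale, 66 mm above the counter. The pan is flat without a rim, 180 mm along its x and 240 mm along its y, on a white housing 300 x 250 mm, fixed to the counter; the housing's key panel (top 51 mm above the counter) lies on the pan's -x side, towards the robot. The scale's frame is level; its yaw varies.
- tare_key: yellow flat membrane key, 42 x 42 mm, on the scale's panel, 160 mm towards -x from the pan's centre line and 65 mm to one side; either key may be the left one. Origin at the centre of its underside, its top 4 mm higher. It gives only 1.5 mm: a spring of 4 N per mm, then a hard stop (6 N). It answers to a press of 4 N by the fingers kept up for 0.2 s; above 40 N it breaks.
- total_key: green flat membrane key, otherwise exactly like the yellow one, the other one on the panel.
- carrier_handle (a point): centre of the handle of the wooden carrier, an open tray 162 mm along its x, 180 mm along its y, walls 45 mm high and 6 mm thick, floor about 5 mm thick, 350 g. The handle is a rail of 16 x 16 mm section along the carrier's x over the middle, its centre 83 mm above the carrier's underside, on a post at each end wall. Two cheeses stand on either side of the rail (centres at about x +-37, y +-45 mm). z is up.
- crate_floor (a point): centre of the inner floor (5 mm above the counter) of the dark green open plastic crate for dummies, 166 x 166 mm outside, walls 50 mm high and 6 mm thick, fixed to the counter. Up to three dummies stand in it (centres at x, y +-37 mm). z is up, yaw varies.
- cheese1_mid (a point): small cream pear-shaped cheese with a brown cord round its neck, standing on its flat base; this point is on its axis, 50 mm above its base, z up its axis. Body 62 mm across up to 40 mm, narrowing to 34 mm at 52 mm; the head, a cylinder 34 mm across, reaches from 63 to 100 mm (grip it there, about 80 mm up). All look alike; a real one weighs about 220 g (190 to 250), a hollow display dummy about 60 g (50 to 70). None from the start means absent.
- cheese2_mid (a point): small cream pear-shaped cheese with a brown cord round its neck, standing on its flat base; this point is on its axis, 50 mm above its base, z up its axis. Body 62 mm across up to 40 mm, narrowing to 34 mm at 52 mm; the head, a cylinder 34 mm across, reaches from 63 to 100 mm (grip it there, about 80 mm up). All look alike; a real one weighs about 220 g (190 to 250), a hollow display dummy about 60 g (50 to 70). None from the start means absent.
- cheese3_mid (a point): small cream pear-shaped cheese with a brown cord round its neck, standing on its flat base; this point is on its axis, 50 mm above its base, z up its axis. Body 62 mm across up to 40 mm, narrowing to 34 mm at 52 mm; the head, a cylinder 34 mm across, reaches from 63 to 100 mm (grip it there, about 80 mm up). All look alike; a real one weighs about 220 g (190 to 250), a hollow display dummy about 60 g (50 to 70). None from the start means absent.
- cheese4_mid (a point): small cream pear-shaped cheese with a brown cord round its neck, standing on its flat base; this point is on its axis, 50 mm above its base, z up its axis. Body 62 mm across up to 40 mm, narrowing to 34 mm at 52 mm; the head, a cylinder 34 mm across, reaches from 63 to 100 mm (grip it there, about 80 mm up). All look alike; a real one weighs about 220 g (190 to 250), a hollow display dummy about 60 g (50 to 70). None from the start means absent.
- cheese5_mid (a point): small cream pear-shaped cheese with a brown cord round its neck, standing on its flat base; this point is on its axis, 50 mm above its base, z up its axis. Body 62 mm across up to 40 mm, narrowing to 34 mm at 52 mm; the head, a cylinder 34 mm across, reaches from 63 to 100 mm (grip it there, about 80 mm up). All look alike; a real one weighs about 220 g (190 to 250), a hollow display dummy about 60 g (50 to 70). None from the start means absent.
- cheese6_mid (a point): small cream pear-shaped cheese with a brown cord round its neck, standing on its flat base; this point is on its axis, 50 mm above its base, z up its axis. Body 62 mm across up to 40 mm, narrowing to 34 mm at 52 mm; the head, a cylinder 34 mm across, reaches from 63 to 100 mm (grip it there, about 80 mm up). All look alike; a real one weighs about 220 g (190 to 250), a hollow display dummy about 60 g (50 to 70). None from the start means absent.
- honey_jar: amber honey jar with yellow cap, 60 mm across, 90 tall, bystander, to be left alone; origin at the centre of its underside.
- olive_bowl: empty white bowl, 100 mm across, bystander, to be left alone; origin at the centre of its underside.
- spreader: spatula lying near the robot, bystander, to be left alone; origin at the centre of its underside.
- chutney_jar: glass jar with red cap, 56 mm across, 70 tall, bystander, to be left alone; origin at the centre of its underside.
- butter_block: paper-white block 100 x 60 x 35 mm, bystander, to be left alone; origin at the centre of its underside.
- tub: empty white tub, 70 mm across, 50 tall, bystander, to be left alone; origin at the centre of its underside.

How it is judged:
By the outcome, as a careful person would: the job done as asked, in the order asked, and still so for the second after the job is handed in, with the robot touching nothing.
Of cheese1, cheese2, cheese3, cheese4, cheese5, cheese6 only 4 to 5 are there at a start; the rules pass over those that are not, and their reading is None.
At some moment in a run one of cheese1, cheese2, cheese3, cheese4, cheese5, cheese6 may be knocked a few centimetres aside while the robot is not near it.
It also fails if it takes over 210 s, if anything falls off the work surface, if the arm or the gripper's body presses on something with over 40 N, if the wrist force passes 120 N, or if a joint passes its speed limit or range.

## Working session

There is one attempt and no reset: what is moved stays moved. The work goes in short steps, Python scripts to look and compute and a tool call to move; the robot and the scene stay as the last step left them, time stands still between calls to the robot, and variables do not carry over. Pictures are saved under pics/ and viewed, about 12 in all and at most 16, crops included, and the job is handed in when it is done.

Besides the shell and the picture viewer there is one more tool, called after ">>>" as a command line: name --argument value ..., lists and objects as JSON in quotes. apply_moves: Moves the arm, as the interface text tells. Its arguments: {"type":"object","properties":{"motion":{"type":"array","items":{"type":"object","properties":{"travel":{"type":"array","items":{"type":"number"}},"twist":{"type":"number"},"gripper":{"type":"number"}}}}},"required":["motion"]}

```bash
ls; mkdir -p pics
cat > h.py <<'E'
import numpy as np, cv2
from station import env
def cam(n):
    c=env.camera(n); R=cv2.Rodrigues(np.array(c["rvec"],float))[0]
    return c["frame"],np.array(c["K"],float),R,np.array(c["tvec"],float).ravel()
def ray(u,v,z,K,R,t):
    d=R.T@np.linalg.inv(K)@np.array([u,v,1.]); o=-R.T@t
    return (o+d*(z-o[2])/d[2])[:2]
def proj(p,K,R,t):
    q=K@(R@np.array(p,float)+t); return q[:2]/q[2]
def save(f,n): cv2.imwrite("pics/"+n,f[:,:,::-1])
E
python3 - <<'E'
from h import *
for n in("top","side"):
    f,K,R,t=cam(n); save(f,n+"0.png"); print(n,K.round(1).tolist(),(-R.T@t).round(),R.round(2).tolist())
print(env.sense(),env.tip_extent)
E
```

```text
pics
top [[549.1, 0.0, 327.2], [0.0, 549.1, 237.6], [0.0, 0.0, 1.0]] [ 451.    2. 1289.] [[0.01, -1.0, 0.02], [-1.0, -0.01, -0.1], [0.1, -0.02, -0.99]]
side [[472.8, 0.0, 322.0], [0.0, 472.8, 234.2], [0.0, 0.0, 1.0]] [ -17.  665. 1007.] [[-0.78, -0.62, -0.02], [-0.43, 0.57, -0.7], [0.44, -0.54, -0.71]]
{'t': 0.1, 'joint_pos': array([-8.29126671e+01,  5.03632332e+00,  7.86172265e+01, -8.25799088e-04,
        9.64632294e+01, -5.90643611e+00]), 'joint_velocities': array([ 0.04599434, -0.08192741, -0.14903315,  0.00169396,  0.0345139 ,
        0.0472081 ]), 'tau': array([ 2.64526447e-03, -3.41252303e+01, -3.03301263e+01,  7.19564455e-02,
        3.04519082e-02, -9.68078984e-05]), 'eef_pos': array([ 123.65245531, -535.81380677,  403.59689413]), 'tcp_rot': array([-89.98879928,   0.11624376, -77.00631176]), 'force': array([0.32920697, 0.2242076 , 0.05150808]), 'torque': array([ 0.03176023,  0.01368691, -0.01789805]), 'gripper_width': 93.80940172974861} 199.2
```

View pics/top0.png

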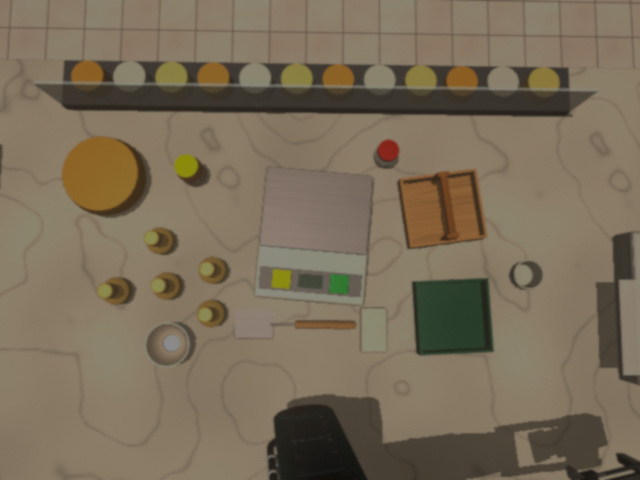

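View pics/side0.png

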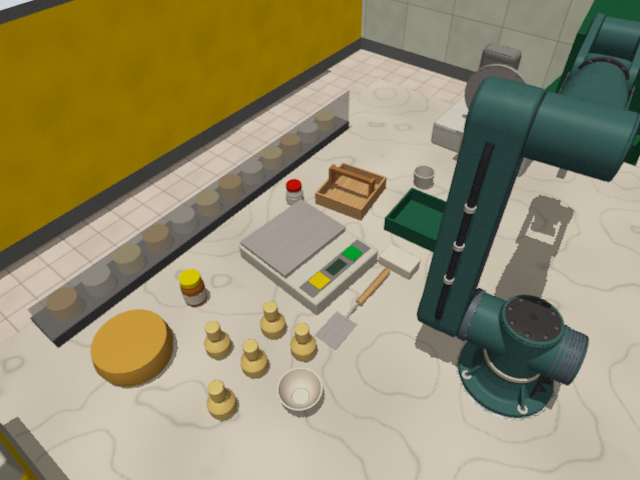

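Top view: five cheese heads at about (153,239), (107,291), (159,286), (208,269), (206,314); pan at about (317,210), yellow key (282,280), green key (339,284); carrier (443,209), with its rail running from (442,175) to (452,238); crate (453,316). The side view agrees.

```bash
cat >> h.py <<'E'
def blobs(m,lo,hi=1e9):
    n,l,s,c=cv2.connectedComponentsWithStats(m.astype(np.uint8))
    return [(c[i],s[i],(l==i)) for i in range(1,n) if lo<s[i][4]<hi]
def heads(f,K,R,t,z=100):
    # cheese heads in top view: bright yellowish-cream discs
    h=cv2.cvtColor(f,cv2.COLOR_RGB2HSV); out=[]
    m=(h[...,0]>=22)&(h[...,0]<32)&(h[...,1]>85)&(h[...,2]>130)
    m=cv2.morphologyEx(m.astype(np.uint8),cv2.MORPH_OPEN,np.ones((3,3)))
    for c,s,l in blobs(m,60,500):
        if s[1]>130: out.append((c.round(1),s[2:].tolist(),ray(*c,z,K,R,t).round(1)))
    return out
E
python3 - <<'E'
from h import *
f,K,R,t=cam("top"); h=cv2.cvtColor(f,cv2.COLOR_RGB2HSV)
for p in[(153,239),(107,291),(282,280),(339,284),(317,210),(443,209),(425,210),(447,205),(453,316),(418,316)]: print(p,h[p[1],p[0]])
for r in heads(f,K,R,t): print("head",r)
def rect(m,z,lo,name):
    for c,s,l in blobs(cv2.morphologyEx(m.astype(np.uint8),cv2.MORPH_OPEN,np.ones((3,3))),lo):
        cs,_=cv2.findContours(l.astype(np.uint8),cv2.RETR_EXTERNAL,cv2.CHAIN_APPROX_NONE)
        b=cv2.boxPoints(cv2.minAreaRect(max(cs,key=len)))
        w=np.array([ray(*q,z,K,R,t) for q in b]); e=w[1]-w[0];g=w[2]-w[1]
        print(name,c.round(),w.round().tolist(),"ctr",w.mean(0).round(1),"len",np.linalg.norm(e).round(),np.linalg.norm(g).round(),"ang",np.degrees(np.arctan2(e[1],e[0])).round(1),np.degrees(np.arctan2(g[1],g[0])).round(1))
H,S,V=h[...,0],h[...,1],h[...,2]
x=np.arange(640)[None,:]+0*H; y=np.arange(480)[:,None]+0*H
roi=(y>130)&(y<365)&(x>230)&(x<500)
rect(roi&(H>26)&(H<34)&(S>200)&(V>120),55,60,"yel")
rect(roi&(H>50)&(H<70)&(S>150)&(V>90)&(x<400),55,60,"grn")
rect(roi&(H>50)&(H<90)&(S>80)&(V<110)&(x>400),50,500,"crate")
rect(roi&(H>5)&(H<20)&(S>110)&(x>390),45,500,"carrier")
E
```

```text
(153, 239) [ 29 106 139]
(107, 291) [ 30 114 139]
(282, 280) [ 30 226 139]
(339, 284) [ 60 150 119]
(317, 210) [ 13  51 130]
(443, 209) [ 14 144  71]
(425, 210) [ 15 156 137]
(447, 205) [ 13 181 107]
(453, 316) [64 90 62]
(418, 316) [58 75 61]
head (array([184.6, 164.4]), [24, 23, 425], array([727.3, 292.5]))
head (array([149.9, 237.1]), [13, 13, 147], array([566.4, 362. ]))
head (array([205.7, 268.5]), [13, 14, 147], array([499.4, 239.9]))
head (array([280.7, 278.5]), [18, 18, 288], array([478.9,  78.2]))
head (array([157., 285.]), [13, 13, 144], array([463.3, 343.1]))
head (array([103.5, 290.5]), [14, 14, 153], array([451. , 456.3]))
head (array([204. , 314.4]), [13, 14, 145], array([401.3, 240.8]))
yel [281. 279.] [[497.0, 99.0], [497.0, 63.0], [461.0, 62.0], [461.0, 98.0]] ctr [478.9  80.4] len 36.0 36.0 ang -89.6 -179.3
crate [456. 319.] [[464.0, -245.0], [470.0, -368.0], [333.0, -372.0], [327.0, -250.0]] ctr [ 398.4 -308.9] len 124.0 138.0 ang -86.9 -178.5
carrier [442. 208.] [[713.0, -184.0], [743.0, -367.0], [577.0, -389.0], [548.0, -208.0]] ctr [ 645.5 -286.7] len 185.0 167.0 ang -80.6 -172.5
```

Run:
```python
import cv2
f=cv2.imread("pics/top0.png"); cv2.imwrite("pics/crop1.png",cv2.resize(f[150:370,240:500],None,fx=3,fy=2.7,interpolation=cv2.INTER_CUBIC)[:600])
```

```text
(no output)
```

View pics/crop1.png

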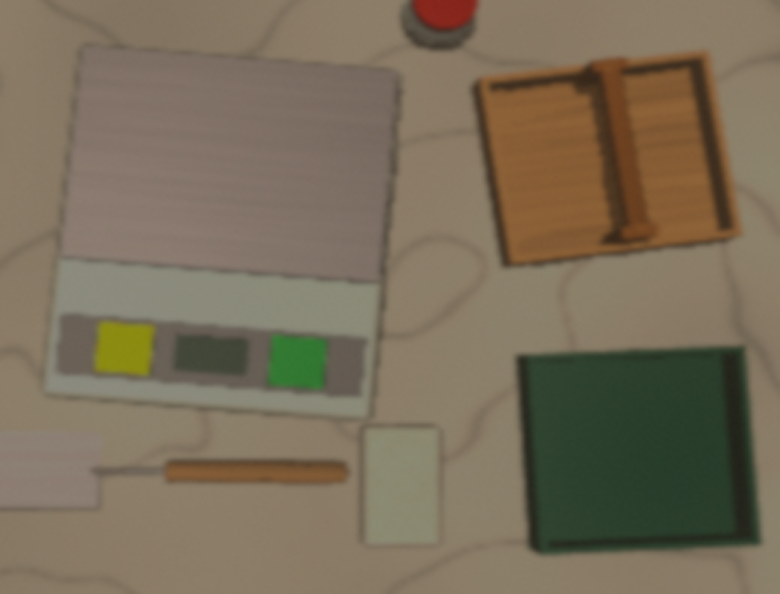

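The crop gives clean corners for the pan, carrier, crate and keys, plus the rail ends at (607,62) and (635,238). I'll cast those to their heights.

Run:
```python
from h import *
f,K,R,t=cam("top")
def w(ps,z): return np.array([ray(240+a/3,150+b/2.7,z,K,R,t) for a,b in ps])
for n,z,ps in [("pan",66,[(80,45),(400,70),(378,282),(60,258)]),("crate",50,[(518,355),(743,347),(760,543),(537,552)]),
 ("carrier",45,[(475,80),(708,53),(740,235),(506,265)]),("rail",91,[(607,62),(635,238)]),
 ("yel",55,[(97,320),(153,323),(151,375),(95,373)]),("grn",55,[(270,335),(327,337),(325,388),(268,387)])]:
    p=w(ps,z); print(n,"ctr",p.mean(0).round(1),p.round().tolist())
    for i in range(len(p)-1):
        e=p[i+1]-p[i]; print("   ",np.linalg.norm(e).round(1),np.degrees(np.arctan2(e[1],e[0])).round(1))
```

```text
pan ctr [633.2   2. ] [[732.0, 116.0], [713.0, -126.0], [535.0, -109.0], [553.0, 128.0]]
    242.6 -94.4
    179.4 174.6
    237.5 85.6
crate ctr [ 398.2 -306.9] [[475.0, -216.0], [483.0, -387.0], [321.0, -396.0], [313.0, -229.0]]
    170.8 -87.4
    162.2 -176.8
    167.2 92.7
carrier ctr [ 643.5 -287.4] [[710.0, -186.0], [735.0, -367.0], [578.0, -388.0], [551.0, -209.0]]
    182.6 -82.0
    158.4 -172.3
    181.6 98.5
rail ctr [ 643.2 -286.8] [[716.0, -278.0], [570.0, -296.0]]
    147.0 -172.8
yel ctr [479.4  79.7] [[502.0, 100.0], [500.0, 58.0], [457.0, 59.0], [458.0, 101.0]]
    41.9 -93.0
    43.0 178.7
    41.7 88.1
grn ctr [468.6 -49.9] [[491.0, -29.0], [489.0, -72.0], [447.0, -71.0], [448.0, -28.0]]
    42.7 -91.8
    42.2 178.1
    42.6 89.2
```

>>> apply_moves --motion '[{"travel":[1.1,0.5,0],"twist":-1,"gripper":0},{"travel":[2.2,1.0,0],"twist":-2,"gripper":0},{"travel":[3.3,1.5,0],"twist":-3,"gripper":0},{"travel":[4.4,2.0,0],"twist":-4,"gripper":0},{"travel":[5.5,2.6,0],"twist":-5,"gripper":0},{"travel":[6.6,3.15,0],"twist":-5.2,"gripper":0},{"travel":[7.7,3.7,0],"twist":-5.2,"gripper":0},{"travel":[8.8,4.2,0],"twist":-5.2,"gripper":0},{"travel":[9.7,4.6,0],"twist":-5.2,"gripper":0},{"travel":[10.39,4.98,0],"twist":-5.2,"gripper":0}]'

```text
t: 1.45
eef_pos: [645.0, -285.7, 403.7]
tcp_rot: [-90.1, 0.0, -82.1]
force: [-0.3, 0.2, 0.5]
gripper_width: 94.0
```

>>> apply_moves --motion '[{"travel":[0,0,0],"twist":0,"gripper":0.3},{"travel":[0,0,-0.6],"twist":0,"gripper":0.3},{"travel":[0,0,-1.2],"twist":0,"gripper":0.3},{"travel":[0,0,-1.6],"twist":0,"gripper":0.3},{"travel":[0,0,-1.6],"twist":0,"gripper":0.3},{"travel":[0,0,-1.6],"twist":0,"gripper":0.3},{"travel":[0,0,-1.6],"twist":0,"gripper":0.3},{"travel":[0,0,-1.6],"twist":0,"gripper":0.3},{"travel":[0,0,-1.6],"twist":0,"gripper":0.3},{"travel":[0,0,-1.6],"twist":0,"gripper":0.3}]'

```text
t: 2.7
eef_pos: [643.2, -286.9, 324.8]
tcp_rot: [-90.0, -0.0, -82.2]
force: [0.2, 0.4, 0.2]
gripper_width: 66.0
```

Run:
```python
from h import *
f,K,R,t=cam("side"); u,v=proj((643,-287,90),K,R,t).astype(int); print(u,v)
c=f[max(0,v-100):v+80,max(0,u-120):u+120]; save(cv2.resize(c,None,fx=3,fy=3,interpolation=cv2.INTER_CUBIC),"s1.png")
```

```text
351 174
```

View pics/s1.png

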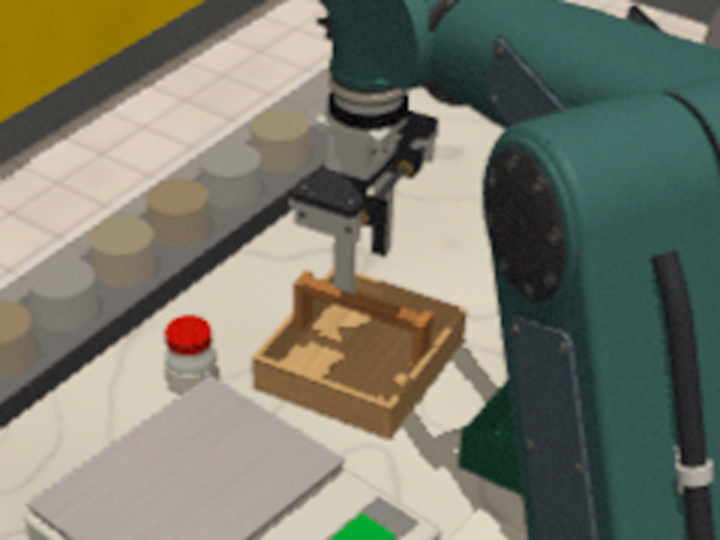

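The side view shows the open jaws straddling the rail at about (345,285). Next I descend, grip and lift.

>>> apply_moves --motion '[{"travel":[0,0,-0.6],"twist":0,"gripper":0.3},{"travel":[0,0,-1.1],"twist":0,"gripper":0.3},{"travel":[0,0,-1.23],"twist":0,"gripper":0.3},{"travel":[0,0,-1.23],"twist":0,"gripper":0.3},{"travel":[0,0,-1.23],"twist":0,"gripper":0.3},{"travel":[0,0,-1.23],"twist":0,"gripper":1},{"travel":[0,0,-1.23],"twist":0,"gripper":1},{"travel":[0,0,-1.23],"twist":0,"gripper":1},{"travel":[0,0,-1.23],"twist":0,"gripper":1},{"travel":[0,0,-1.23],"twist":0,"gripper":1}]'

```text
t: 4.0
eef_pos: [643.2, -287.1, 263.1]
tcp_rot: [-90.0, -0.0, -82.2]
force: [0.5, -2.5, -0.1]
gripper_width: 19.2
```

>>> apply_moves --motion '[{"travel":[0,0,0],"twist":0,"gripper":1},{"travel":[0,0,0.2],"twist":0,"gripper":1},{"travel":[0,0,0.5],"twist":0,"gripper":1},{"travel":[0,0,0.9],"twist":0,"gripper":1},{"travel":[0,0,1.3],"twist":0,"gripper":1},{"travel":[0,0,1.7],"twist":0,"gripper":1},{"travel":[0,0,2.1],"twist":0,"gripper":1},{"travel":[0,0,2.4],"twist":0,"gripper":1},{"travel":[0,0,2.4],"twist":0,"gripper":1},{"travel":[0,0,2.4],"twist":0,"gripper":1}]'

```text
t: 5.25
eef_pos: [643.1, -286.9, 382.3]
tcp_rot: [-90.1, 0.0, -82.2]
force: [-0.2, -0.6, -2.9]
gripper_width: 15.8
```

>>> apply_moves --motion '[{"travel":[0,0.3,0],"twist":-1,"gripper":1},{"travel":[0,0.9,0],"twist":-2,"gripper":1},{"travel":[0,1.7,0],"twist":-4,"gripper":1},{"travel":[-0.1,2.5,0],"twist":-6,"gripper":1},{"travel":[-0.1,3.3,0],"twist":-8,"gripper":1},{"travel":[-0.2,4.1,0],"twist":-10,"gripper":1},{"travel":[-0.2,4.9,0],"twist":-11,"gripper":1},{"travel":[-0.2,5.4,0],"twist":-12.4,"gripper":1},{"travel":[-0.2,5.7,0],"twist":-12.4,"gripper":1},{"travel":[-0.2,5.78,0],"twist":-12.4,"gripper":1}]'

```text
t: 6.5
eef_pos: [633.0, 3.2, 382.8]
tcp_rot: [-90.0, -0.0, -94.5]
force: [-0.3, -1.0, -3.3]
gripper_width: 15.8
```

>>> apply_moves --motion '[{"travel":[0,0,-0.1],"twist":0,"gripper":1},{"travel":[0,0,-0.3],"twist":0,"gripper":1},{"travel":[0,0,-0.5],"twist":0,"gripper":1},{"travel":[0,0,-0.6],"twist":0,"gripper":1},{"travel":[0,0,-0.7],"twist":0,"gripper":1},{"travel":[0,0,-0.8],"twist":0,"gripper":1},{"travel":[0,0,-0.8],"twist":0,"gripper":1},{"travel":[0,0,-0.8],"twist":0,"gripper":1},{"travel":[0,0,-0.8],"twist":0,"gripper":1},{"travel":[0,0,-0.8],"twist":0,"gripper":1}]'

```text
t: 7.75
eef_pos: [633.2, 2.1, 343.5]
tcp_rot: [-90.0, -0.0, -94.6]
force: [-0.4, -0.5, -3.3]
gripper_width: 16.1
```

Run:
```python
from h import *
f,K,R,t=cam("top"); save(cv2.resize(f[130:330,220:460],None,fx=3,fy=3,interpolation=cv2.INTER_CUBIC),"t2.png"); print(env.sense()["force"].round(1))
for r in heads(f,K,R,t): print(r)
```

```text
[ 0.8 -1.3 -3.1]
(array([184.8, 164.8]), [24, 24, 458], array([726.5, 291.8]))
(array([150.4, 237.4]), [14, 14, 162], array([565.9, 361. ]))
(array([206. , 268.5]), [15, 14, 162], array([499.3, 239.3]))
(array([157.4, 285.2]), [14, 14, 158], array([462.9, 342.1]))
(array([104. , 290.4]), [15, 14, 165], array([451.1, 455.1]))
(array([204.4, 314.4]), [14, 14, 160], array([401.4, 240.1]))
```

View pics/t2.png

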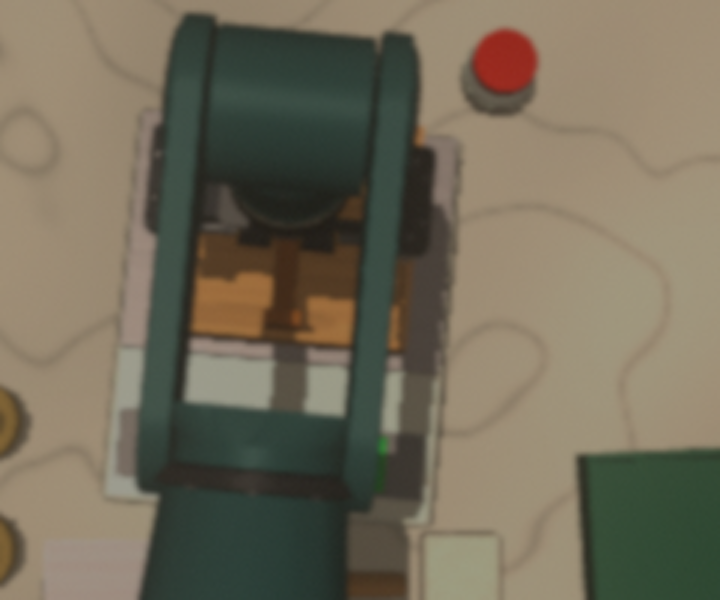

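The top view shows the carrier centred over the pan and parallel to it, with its front edge just inside the pan edge at about (300,340). I'll lower it and release.

>>> apply_moves --motion '[{"travel":[0,0,-0.08],"twist":0,"gripper":1},{"travel":[0,0,-0.16],"twist":0,"gripper":1},{"travel":[0,0,-0.22],"twist":0,"gripper":1},{"travel":[0,0,-0.26],"twist":0,"gripper":1},{"travel":[0,0,-0.29],"twist":0,"gripper":1},{"travel":[0,0,-0.29],"twist":0,"gripper":1},{"travel":[0,0,-0.29],"twist":0,"gripper":1},{"travel":[0,0,-0.29],"twist":0,"gripper":1},{"travel":[0,0,-0.29],"twist":0,"gripper":1},{"travel":[0,0,-0.29],"twist":0,"gripper":1}]'

```text
t: 9.05
eef_pos: [633.1, 2.1, 329.1]
tcp_rot: [-90.0, -0.0, -94.6]
force: [-1.8, -0.1, 0.9]
gripper_width: 15.4
```

>>> apply_moves --motion '[{"travel":[0,0,0],"twist":0,"gripper":0.5},{"travel":[0,0,0],"twist":0,"gripper":0.5},{"travel":[0,0,0],"twist":0,"gripper":0.5},{"travel":[0,0,0.3],"twist":0,"gripper":0.5},{"travel":[0,0,0.8],"twist":0,"gripper":0.5},{"travel":[0,0,1.5],"twist":0,"gripper":0.5},{"travel":[-1,0.3,1.5],"twist":0,"gripper":1},{"travel":[-2,0.8,1.5],"twist":0,"gripper":1},{"travel":[-3.08,1.55,1.5],"twist":0,"gripper":1},{"travel":[-3.08,1.55,1.5],"twist":0,"gripper":1}]'

```text
t: 10.3
eef_pos: [476.4, 81.2, 405.3]
tcp_rot: [-89.9, 0.0, -94.4]
force: [0.2, -1.0, -0.2]
gripper_width: 10.7
```

>>> apply_moves --motion '[{"travel":[0,0,-0.5],"twist":0,"gripper":1},{"travel":[0,0,-1.2],"twist":0,"gripper":1},{"travel":[0,0,-2.0],"twist":0,"gripper":1},{"travel":[0,0,-2.6],"twist":0,"gripper":1},{"travel":[0,0,-2.93],"twist":0,"gripper":1},{"travel":[0,0,-2.93],"twist":0,"gripper":1},{"travel":[0,0,-2.93],"twist":0,"gripper":1},{"travel":[0,0,-2.93],"twist":0,"gripper":1},{"travel":[0,0,-2.93],"twist":0,"gripper":1},{"travel":[0,0,-2.93],"twist":0,"gripper":1}]'

```text
t: 11.55
eef_pos: [479.2, 79.6, 257.7]
tcp_rot: [-90.0, -0.0, -94.6]
force: [0.3, -0.1, 0.3]
gripper_width: 0.1
```

Run:
```python
from h import *
f,K,R,t=cam("side"); u,v=proj((479,80,55),K,R,t).astype(int); print(u,v,env.sense()["eef_pos"],env.sense()["force"])
c=f[v-130:v+50,u-120:u+120]; save(cv2.resize(c,None,fx=3,fy=3,interpolation=cv2.INTER_CUBIC),"s3.png")
```

```text
318 280 [479.18280266  79.60778331 257.5125708 ] [ 0.32363297 -0.72265904 -0.61633171]
```

View pics/s3.png

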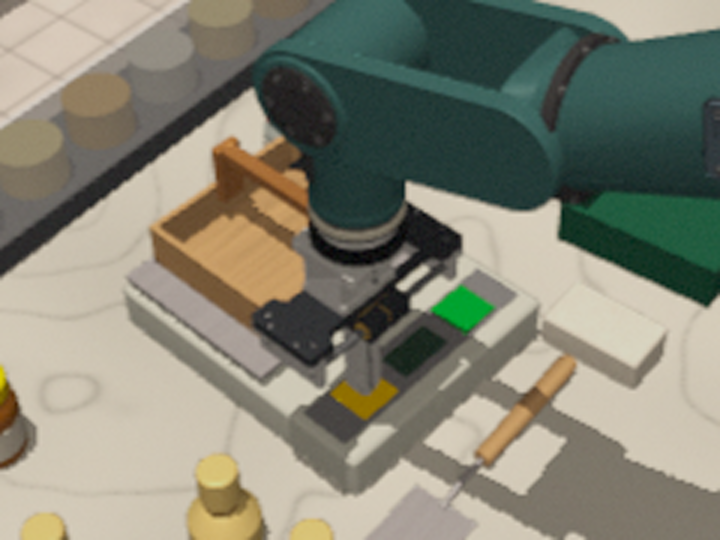

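The side view shows the shut fingertips just above the yellow key at about (363,390); the carrier sits flat on the pan. I'll press gently.

>>> apply_moves --motion '[{"travel":[0,0,-0.03],"twist":0,"gripper":1},{"travel":[0,0,-0.05],"twist":0,"gripper":1},{"travel":[0,0,-0.07],"twist":0,"gripper":1},{"travel":[0,0,-0.08],"twist":0,"gripper":1},{"travel":[0,0,-0.09],"twist":0,"gripper":1},{"travel":[0,0,-0.09],"twist":0,"gripper":1},{"travel":[0,0,-0.09],"twist":0,"gripper":1},{"travel":[0,0,-0.09],"twist":0,"gripper":1},{"travel":[0,0,-0.09],"twist":0,"gripper":1},{"travel":[0,0,-0.09],"twist":0,"gripper":1}]'

```text
t: 12.85
eef_pos: [479.1, 79.6, 253.1]
tcp_rot: [-90.0, -0.0, -94.6]
force: [-2.7, 0.2, 5.1]
gripper_width: 0.7
```

>>> apply_moves --motion '[{"travel":[0,0,-0.01],"twist":0,"gripper":1},{"travel":[0,0,-0.015],"twist":0,"gripper":1},{"travel":[0,0,-0.015],"twist":0,"gripper":1},{"travel":[0,0,-0.015],"twist":0,"gripper":1},{"travel":[0,0,-0.015],"twist":0,"gripper":1},{"travel":[0,0,-0.015],"twist":0,"gripper":1},{"travel":[0,0,-0.015],"twist":0,"gripper":1},{"travel":[0,0,-0.015],"twist":0,"gripper":1},{"travel":[0,0,-0.015],"twist":0,"gripper":1},{"travel":[0,0,-0.015],"twist":0,"gripper":1}]'

```text
t: 14.1
eef_pos: [479.1, 79.6, 252.9]
tcp_rot: [-90.0, -0.0, -94.6]
force: [-3.6, -1.0, 7.1]
gripper_width: 0.4
```

Run:
```python
from h import *
f,K,R,t=cam("side"); s=env.sense(); print(s["eef_pos"],s["force"])
c=f[200:300,280:400]; save(cv2.resize(c,None,fx=5,fy=5,interpolation=cv2.INTER_CUBIC),"s4.png")
h=cv2.cvtColor(f,cv2.COLOR_RGB2HSV)
for z in [(462,26,55),(474,15,55),(480,15,55),(470,5,55)]:
    u,v=proj(z,K,R,t).round().astype(int); print(u,v,f[v,u])
```

```text
[479.09798845  79.62083123 252.92037015] [-3.94097648  0.09204211  8.29954286]
337 271 [31 42 35]
336 266 [21 36 28]
334 265 [18 35 22]
339 264 [29 37 27]
```

View pics/s4.png

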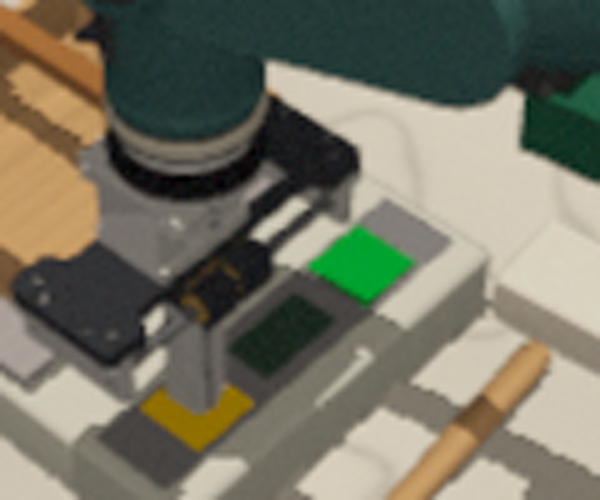

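>>> apply_moves --motion '[{"travel":[0,0,0.3],"twist":0,"gripper":1},{"travel":[0,0,1.2],"twist":0,"gripper":1},{"travel":[0,0,2.2],"twist":10,"gripper":1},{"travel":[0,0,3],"twist":20,"gripper":0.2},{"travel":[-0.3,0.6,3],"twist":30,"gripper":0.2},{"travel":[-0.6,1.2,3],"twist":40,"gripper":0.2},{"travel":[-0.9,1.8,3],"twist":50,"gripper":0.2},{"travel":[-1.2,2.4,3],"twist":60,"gripper":0.2},{"travel":[-1.56,2.4,3],"twist":70,"gripper":0.2},{"travel":[-1.56,2.4,3],"twist":80,"gripper":0.2}]'

```text
t: 15.4
eef_pos: [400.3, 200.1, 402.4]
tcp_rot: [-90.0, -0.1, -14.2]
force: [-0.0, -0.1, 0.1]
gripper_width: 67.1
```

Run:
```python
from h import *
f,K,R,t=cam("top"); s=env.sense(); print(s["eef_pos"],s["tcp_rot"],s["force"])
for r in heads(f,K,R,t): print(r)
g,K2,R2,t2=cam("side"); 
for w in[(479,80,55),(469,-50,55),(474,15,55)]:
    for F,k in((f,(K,R,t)),(g,(K2,R2,t2))):
        u,v=proj(w,*k).round().astype(int); print(w,F[v-2:v+3,u-2:u+3].mean((0,1)).round())
```

```text
[400.6517654  199.96319627 402.41589249] [-8.99593307e+01 -6.42101963e-02 -1.40075497e+01] [ 0.26405265 -0.43424319  0.0818789 ]
(array([184.8, 164.7]), [24, 24, 455], array([726.6, 292. ]))
(array([150.4, 237.4]), [14, 14, 161], array([565.8, 360.9]))
(array([280.9, 278.4]), [19, 20, 340], array([479.1,  77.8]))
(array([157.3, 285.2]), [15, 14, 162], array([462.9, 342.4]))
(array([117.7, 293.6]), [14, 14, 161], array([444.5, 426. ]))
(479, 80, 55) [152. 152.   6.]
(479, 80, 55) [73. 69. 63.]
(469, -50, 55) [ 55. 131.  54.]
(469, -50, 55) [  0. 165.  48.]
(474, 15, 55) [72. 77. 61.]
(474, 15, 55) [41. 41. 43.]
```

>>> apply_moves --motion '[{"travel":[0,0.4,0],"twist":5,"gripper":0.2},{"travel":[0,0.81,0],"twist":10,"gripper":0.2},{"travel":[0,0.81,0],"twist":10,"gripper":0.2},{"travel":[0,0.81,-0.6],"twist":10,"gripper":0.2},{"travel":[0,0.81,-1.4],"twist":10,"gripper":0.2},{"travel":[0,0.81,-2.2],"twist":10,"gripper":0.2},{"travel":[0,0.81,-2.7],"twist":10,"gripper":0.2},{"travel":[0,0.81,-2.83],"twist":10,"gripper":0.2},{"travel":[0,0.81,-2.83],"twist":10,"gripper":0.2},{"travel":[0,0.81,-2.83],"twist":10,"gripper":0.2}]'

```text
t: 16.75
eef_pos: [401.8, 240.1, 262.1]
tcp_rot: [-89.9, -0.2, -4.7]
force: [1.3, 0.2, -0.5]
gripper_width: 75.5
```

>>> apply_moves --motion '[{"travel":[0,0,0],"twist":0,"gripper":1},{"travel":[0,0,0],"twist":0,"gripper":1},{"travel":[0,0,0],"twist":0,"gripper":1},{"travel":[0,0,0],"twist":0,"gripper":1},{"travel":[0,0,0],"twist":0,"gripper":1},{"travel":[0,0,0.4],"twist":0,"gripper":1},{"travel":[0,0,1.0],"twist":0,"gripper":1},{"travel":[0,0,1.6],"twist":0,"gripper":1},{"travel":[0,0,2.2],"twist":0,"gripper":1},{"travel":[0,0,2.84],"twist":0,"gripper":1}]'

```text
t: 18.0
eef_pos: [401.0, 240.0, 403.0]
tcp_rot: [-90.0, 0.0, -4.6]
force: [0.9, -0.1, -1.1]
gripper_width: 33.3
```

>>> apply_moves --motion '[{"travel":[0,0,0],"twist":0,"gripper":1},{"travel":[0,0,0],"twist":0,"gripper":1},{"travel":[0,0,0],"twist":0,"gripper":1},{"travel":[0,0,0],"twist":0,"gripper":1},{"travel":[0,0,0],"twist":0,"gripper":1},{"travel":[0,0,0],"twist":0,"gripper":1},{"travel":[0,0,0],"twist":0,"gripper":1},{"travel":[0,0,0],"twist":0,"gripper":1},{"travel":[0,0,0],"twist":0,"gripper":1},{"travel":[0,0,0],"twist":0,"gripper":1}]'

```text
t: 19.25
eef_pos: [401.2, 240.1, 402.5]
tcp_rot: [-90.0, -0.0, -4.6]
force: [0.1, 0.3, -1.3]
gripper_width: 33.4
```

Run:
```python
from h import *
F=[]
for i in range(6): cam("top"); s=env.sense(); F.append(s["force"])
print(np.mean(F,0).round(2),np.std(F,0).round(2),s["eef_pos"].round(1),s["gripper_width"])
f,K,R,t=cam("side"); u,v=proj((401,240,170),K,R,t).astype(int)
save(cv2.resize(f[max(0,v-110):v+110,max(0,u-120):u+120],None,fx=2,fy=2),"s5.png")
```

```text
[-0.02  0.23 -0.77] [0.56 0.41 0.42] [401.2 240.1 402.5] 33.243993951876575
```

View pics/s5.png

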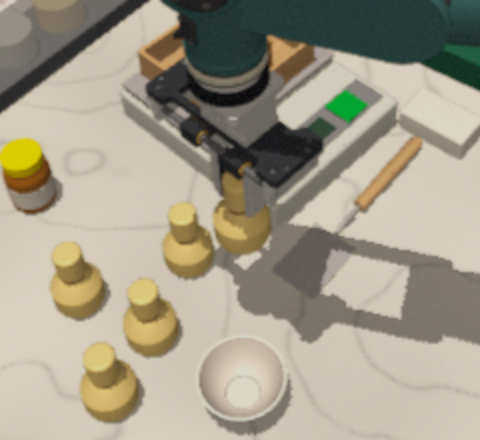

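The side view shows one cheese hanging in the jaws (240,215) and the other four standing. The mean Fz is about -0.8 N, so this is a dummy and goes to the crate.

>>> apply_moves --motion '[{"travel":[0,-0.4,0],"twist":0,"gripper":1},{"travel":[0,-1.2,0],"twist":0,"gripper":1},{"travel":[0.1,-2.1,0],"twist":0,"gripper":1},{"travel":[0.2,-3.0,0],"twist":0,"gripper":1},{"travel":[0.3,-3.9,0],"twist":0,"gripper":1},{"travel":[0.3,-4.8,0],"twist":0,"gripper":1},{"travel":[0.4,-5.7,0],"twist":0,"gripper":1},{"travel":[0.5,-6.6,0],"twist":0,"gripper":1},{"travel":[0.6,-7.5,0],"twist":0,"gripper":1},{"travel":[0.72,-8.4,0],"twist":0,"gripper":1}]'

```text
t: 20.85
eef_pos: [437.1, -181.4, 402.6]
tcp_rot: [-90.0, -0.0, -4.6]
force: [0.7, -0.2, -0.8]
gripper_width: 33.6
```

>>> apply_moves --motion '[{"travel":[0,-0.9,0],"twist":0,"gripper":1},{"travel":[0,-1.7,0],"twist":0,"gripper":1},{"travel":[0,-2.4,0],"twist":0,"gripper":1},{"travel":[0,-2.9,0],"twist":0,"gripper":1},{"travel":[0,-3.24,0],"twist":0,"gripper":1},{"travel":[0,-3.24,0],"twist":0,"gripper":1},{"travel":[0,-3.24,-0.5],"twist":0,"gripper":1},{"travel":[0,-3.24,-1.0],"twist":0,"gripper":1},{"travel":[0,-3.24,-1.4],"twist":0,"gripper":1},{"travel":[0,-3.24,-1.4],"twist":0,"gripper":1}]'

```text
t: 22.1
eef_pos: [437.1, -340.5, 330.7]
tcp_rot: [-89.8, 0.2, -4.5]
force: [0.2, 0.2, -0.3]
gripper_width: 33.4
```

Run:
```python
from h import *
f,K,R,t=cam("top"); s=env.sense(); print(s["eef_pos"],s["force"])
for r in heads(f,K,R,t): print(r)
save(cv2.resize(f[150:370,240:520],None,fx=2.7,fy=2.7),"t6.png")
```

```text
[ 437.31825003 -340.89746313  332.27712054] [ 0.08667291  0.58859399 -0.65893153]
(array([184.8, 164.6]), [24, 24, 451], array([726.8, 292. ]))
(array([150.3, 237.3]), [14, 14, 161], array([565.9, 361.1]))
(array([206. , 268.6]), [13, 14, 153], array([499.2, 239.4]))
(array([280.9, 278.5]), [19, 20, 334], array([479. ,  77.8]))
(array([157.4, 285.2]), [14, 14, 158], array([462.9, 342.1]))
(array([117.7, 293.6]), [14, 14, 161], array([444.5, 426. ]))
```

View pics/t6.png

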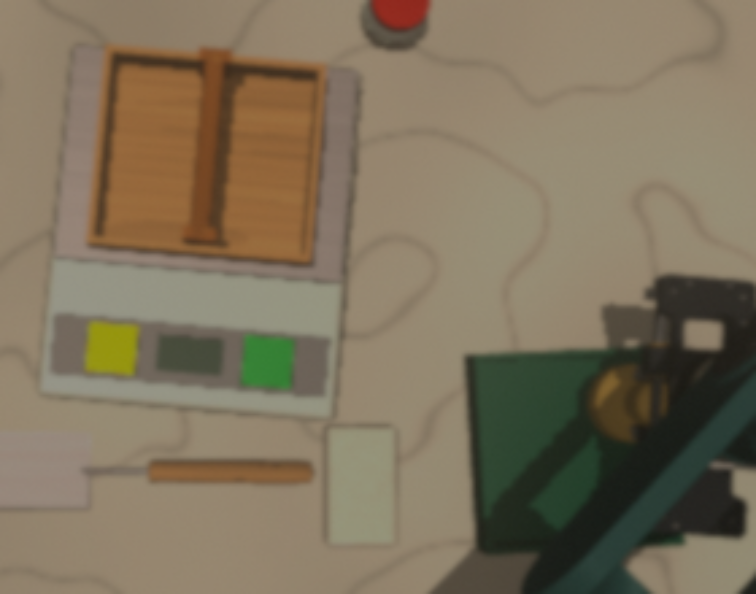

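The carrier sits square on the pan, with its corners at (107,45), (327,65), (313,265) and (88,243). The cheese is over the crate's far right quarter at about (625,400). I'll lower and release it.

>>> apply_moves --motion '[{"travel":[0,0,-0.5],"twist":0,"gripper":1},{"travel":[0,0,-0.9],"twist":0,"gripper":1},{"travel":[0,0,-1.2],"twist":0,"gripper":1},{"travel":[0,0,-1.3],"twist":0,"gripper":1},{"travel":[0,0,-1.33],"twist":0,"gripper":1},{"travel":[0,0,-1.33],"twist":0,"gripper":1},{"travel":[0,0,-1.33],"twist":0,"gripper":0.45},{"travel":[0,0,-1.33],"twist":0,"gripper":0.45},{"travel":[0,0,-1.33],"twist":0,"gripper":0.45},{"travel":[0,0,-1.33],"twist":0,"gripper":0.45}]'

```text
t: 23.4
eef_pos: [437.2, -341.9, 266.1]
tcp_rot: [-90.0, -0.0, -4.6]
force: [-0.1, 0.7, -0.2]
gripper_width: 51.5
```

Run:
```python
from h import *
s=env.sense(); print(s["gripper_width"])
f,K,R,t=cam("top")
p=np.array([ray(240+a/2.7,150+b/2.7,111,K,R,t) for a,b in[(107,45),(327,65),(313,265),(88,243)]]); c=p.mean(0)
print(p.round().tolist(),c); e=p[0]-p[3]+p[1]-p[2]; a=np.arctan2(e[1],e[0]); g=p[0]-p[1]+p[3]-p[2]; a2=np.arctan2(g[1],g[0])-np.pi/2; print(np.degrees([a,a2]))
a=(a+a2)/2
for x,y in[(37,45),(-37,45),(37,-45),(-37,-45)]: print(x,y,(c+[x*np.cos(a)-y*np.sin(a),x*np.sin(a)+y*np.cos(a)]).round(1))
```

```text
51.4696339436707
[[722.0, 83.0], [707.0, -95.0], [545.0, -83.0], [561.0, 96.0]] [6.33888489e+02 3.89110099e-01]
[-4.24881173 -4.92127144]
37 45 [674.4  42.3]
-37 45 [600.6  48.2]
37 -45 [667.2 -47.4]
-37 -45 [593.4 -41.5]
```

>>> apply_moves --motion '[{"travel":[0,0,0.5],"twist":0,"gripper":0.45},{"travel":[0,0,1.5],"twist":0,"gripper":0.45},{"travel":[0,0,2.5],"twist":0,"gripper":0.2},{"travel":[0,0.6,2.73],"twist":0,"gripper":0.2},{"travel":[0,1.6,2.73],"twist":0,"gripper":0.2},{"travel":[0.3,2.6,2.73],"twist":0,"gripper":0.2},{"travel":[0.5,3.6,2.73],"twist":0,"gripper":0.2},{"travel":[0.7,4.6,2.73],"twist":0,"gripper":0.2},{"travel":[0.9,5.6,2.73],"twist":0,"gripper":0.2},{"travel":[1.1,6.6,2.73],"twist":0,"gripper":0.2}]'

```text
t: 24.7
eef_pos: [492.2, -10.3, 402.6]
tcp_rot: [-90.0, -0.0, -4.6]
force: [0.3, -0.1, 0.5]
gripper_width: 75.1
```

>>> apply_moves --motion '[{"travel":[0.05,1,0],"twist":0,"gripper":0.2},{"travel":[0.1,2,0],"twist":0,"gripper":0.2},{"travel":[0.14,3,0],"twist":0,"gripper":0.2},{"travel":[0.14,4,0],"twist":0,"gripper":0.2},{"travel":[0.14,4.7,0],"twist":0,"gripper":0.2},{"travel":[0.14,5.03,0],"twist":0,"gripper":0.2},{"travel":[0.14,5.03,0],"twist":0,"gripper":0.2},{"travel":[0.14,5.03,-0.5],"twist":0,"gripper":0.2},{"travel":[0.14,5.03,-1.0],"twist":0,"gripper":0.2},{"travel":[0.14,5.03,-1.0],"twist":0,"gripper":0.2}]'

```text
t: 25.95
eef_pos: [498.9, 237.9, 350.2]
tcp_rot: [-90.2, 0.3, -4.7]
force: [0.0, -0.1, 0.4]
gripper_width: 74.6
```

>>> apply_moves --motion '[{"travel":[0,0,-0.6],"twist":0,"gripper":0.2},{"travel":[0,0,-1.2],"twist":0,"gripper":0.2},{"travel":[0,0,-1.7],"twist":0,"gripper":0.2},{"travel":[0,0,-1.83],"twist":0,"gripper":0.2},{"travel":[0,0,-1.83],"twist":0,"gripper":0.2},{"travel":[0,0,-1.83],"twist":0,"gripper":1},{"travel":[0,0,-1.83],"twist":0,"gripper":1},{"travel":[0,0,-1.83],"twist":0,"gripper":1},{"travel":[0,0,-1.83],"twist":0,"gripper":1},{"travel":[0,0,-1.83],"twist":0,"gripper":1}]'

```text
t: 27.2
eef_pos: [499.0, 239.7, 261.0]
tcp_rot: [-90.0, 0.0, -4.6]
force: [-0.8, 0.3, -0.1]
gripper_width: 33.6
```

>>> apply_moves --motion '[{"travel":[0,0,0.4],"twist":0,"gripper":1},{"travel":[0,0,1.0],"twist":0,"gripper":1},{"travel":[0,0,1.6],"twist":0,"gripper":1},{"travel":[0,0,2.2],"twist":0,"gripper":1},{"travel":[0,0,2.8],"twist":0,"gripper":1},{"travel":[0,0,3.2],"twist":0,"gripper":1},{"travel":[0,0,3.6],"twist":0,"gripper":1},{"travel":[0,0,3.8],"twist":0,"gripper":1},{"travel":[0,0,3.8],"twist":0,"gripper":1},{"travel":[0,0,3.8],"twist":0,"gripper":1}]'

```text
t: 28.45
eef_pos: [499.2, 239.6, 449.6]
tcp_rot: [-90.1, 0.1, -4.6]
force: [0.4, -0.6, -2.2]
gripper_width: 33.7
```

```bash
cat >> h.py <<'E'
def feel():
    F=[]
    for i in range(6):
        f,K,R,t=cam("top"); s=env.sense(); F.append(s["force"][2])
    print("Fz",np.mean(F).round(2),np.round(F,1),"pos",s["eef_pos"].round(1),"w",round(s["gripper_width"],1))
    for r in heads(f,K,R,t): print(r[0],r[2])
E
python3 -c "from h import *;feel()"
```

```text
Fz -1.41 [-1.2 -2.  -1.1 -2.  -0.9 -1.3] pos [499.2 239.6 450.5] w 33.6
[184.9 164.8] [726.5 291.6]
[281.5 278.3] [479.3  76.5]
[475.2 298.4] [ 438.7 -343. ]
```

Run:
```python
from h import *
F=[];T=[]
for i in range(16):
    env.camera("top"); s=env.sense(); F.append(s["force"]);T.append(s["tau"])
print(np.mean(F,0).round(2),np.std(F,0).round(2),np.round(F,1)[:,2]); print(np.mean(T,0).round(3),np.std(T,0).round(3),s["joint_pos"].round(3))
```

```text
[-0.09 -0.2  -1.66] [0.57 0.4  0.45] [-1.7 -1.6 -1.  -1.1 -1.5 -2.  -1.6 -1.3 -1.1 -1.3 -2.  -1.8 -2.3 -1.4
 -2.3 -2.6]
[-1.0000e-03 -3.5365e+01 -3.1370e+01  7.1000e-02 -1.3000e-02 -0.0000e+00] [0.001 0.027 0.024 0.    0.001 0.   ] [ 1.97750e+01  5.23300e+00  7.30780e+01 -4.00000e-03  1.01686e+02
  2.43760e+01]
```

>>> apply_moves --motion '[{"travel":[0.2,-0.2,0],"twist":0,"gripper":1},{"travel":[0.6,-0.7,0],"twist":0,"gripper":1},{"travel":[1.1,-1.3,0],"twist":0,"gripper":1},{"travel":[1.7,-1.9,0],"twist":0,"gripper":1},{"travel":[2.3,-2.6,0],"twist":0,"gripper":1},{"travel":[2.8,-3.2,0],"twist":0,"gripper":1},{"travel":[3.2,-3.7,0],"twist":0,"gripper":1},{"travel":[3.5,-3.93,0],"twist":0,"gripper":1},{"travel":[3.5,-3.93,0],"twist":0,"gripper":1},{"travel":[3.5,-3.93,0],"twist":0,"gripper":1}]'

```text
t: 30.8
eef_pos: [674.0, 43.1, 450.8]
tcp_rot: [-90.0, 0.0, -4.6]
force: [-0.7, -0.5, -2.6]
gripper_width: 33.3
```

```bash
cat >> h.py <<'E'
def tau(n=3):
    T=[]
    for i in range(n): env.camera("side"); s=env.sense(); T.append(s["tau"][:3])
    print("tau",np.mean(T,0).round(3),s["eef_pos"].round(1),s["joint_pos"].round(2),s["force"].round(1))
E
python3 -c "from h import *;tau(4)"
```

```text
tau [ -0.299 -46.908 -31.215] [673.7  43.8 451.5] [ -1.09  21.39  53.59   0.   104.98   3.46] [ 0.3 -0.6 -2.9]
```

>>> apply_moves --motion '[{"travel":[0,0,-0.4],"twist":0,"gripper":1},{"travel":[0,0,-0.9],"twist":0,"gripper":1},{"travel":[0,0,-1.4],"twist":0,"gripper":1},{"travel":[0,0,-1.8],"twist":0,"gripper":1},{"travel":[0,0,-2.1],"twist":0,"gripper":1},{"travel":[0,0,-2.26],"twist":0,"gripper":1},{"travel":[0,0,-2.32],"twist":0,"gripper":1},{"travel":[0,0,-2.34],"twist":0,"gripper":1},{"travel":[0,0,-2.34],"twist":0,"gripper":1},{"travel":[0,0,-2.34],"twist":0,"gripper":1}]'

```text
t: 32.25
eef_pos: [674.3, 43.1, 334.6]
tcp_rot: [-90.0, -0.1, -4.6]
force: [-1.1, 0.6, -2.7]
gripper_width: 33.3
```

>>> apply_moves --motion '[{"travel":[0,0,-0.02],"twist":0,"gripper":1},{"travel":[0,0,-0.04],"twist":0,"gripper":1},{"travel":[0,0,-0.05],"twist":0,"gripper":1},{"travel":[0,0,-0.05],"twist":0,"gripper":1},{"travel":[0,0,-0.05],"twist":0,"gripper":1},{"travel":[0,0,-0.05],"twist":0,"gripper":1},{"travel":[0,0,-0.05],"twist":0,"gripper":1},{"travel":[0,0,-0.05],"twist":0,"gripper":1},{"travel":[0,0,-0.05],"twist":0,"gripper":1},{"travel":[0,0,-0.05],"twist":0,"gripper":1}]'

```text
t: 33.5
eef_pos: [674.0, 43.1, 332.9]
tcp_rot: [-90.0, -0.1, -4.6]
force: [-2.5, -0.2, 5.1]
gripper_width: 33.4
```

>>> apply_moves --motion '[{"travel":[0,0,0],"twist":0,"gripper":0.45},{"travel":[0,0,0],"twist":0,"gripper":0.45},{"travel":[0,0,0],"twist":0,"gripper":0.45},{"travel":[0,0,0.3],"twist":0,"gripper":0.45},{"travel":[0,0,1],"twist":0,"gripper":0.45},{"travel":[0,0,1.8],"twist":0,"gripper":0.45},{"travel":[0,0,2.39],"twist":0,"gripper":0.45},{"travel":[0,0,2.39],"twist":0,"gripper":0.45},{"travel":[0,0,2.39],"twist":0,"gripper":0.45},{"travel":[0,0,2.39],"twist":0,"gripper":0.45}]'

```text
t: 34.75
eef_pos: [674.2, 43.1, 448.4]
tcp_rot: [-90.0, 0.2, -4.6]
force: [-0.4, 0.7, -0.5]
gripper_width: 51.8
```

Run:
```python
from h import *
tau(4); f,K,R,t=cam("top")
for r in heads(f,K,R,t): print(r[0],r[2])
g,K,R,t=cam("side"); u,v=proj((600,45,140),K,R,t).astype(int)
save(cv2.resize(g[v-100:v+90,u-110:u+110],None,fx=3,fy=3),"s7.png")
```

```text
tau [ 4.0000e-03 -4.6208e+01 -3.0378e+01] [674.2  43.1 449.7] [ -1.15  21.51  53.63  -0.   104.97   3.46] [-0.1  0.8  0.1]
[185.  164.8] [726.4 291.6]
[150.4 237.4] [565.8 360.9]
[157.5 285.2] [463.  341.9]
[117.7 293.6] [444.5 426. ]
[475.3 298.5] [ 438.4 -343.2]
```

View pics/s7.png

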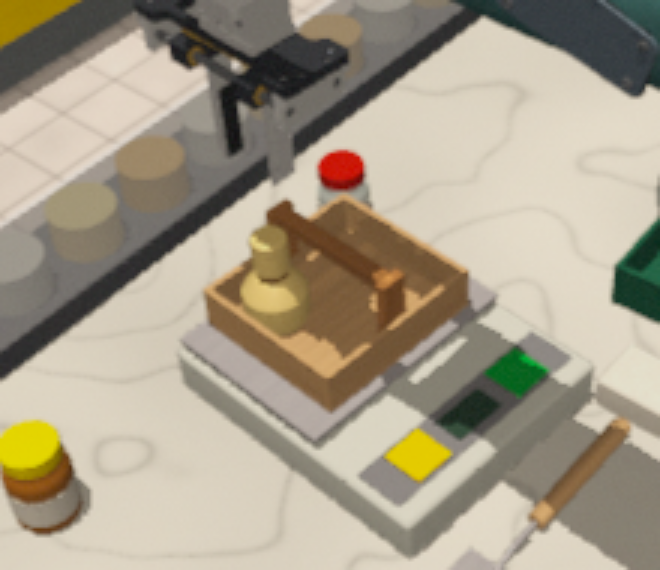

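The side view shows the cheese upright in the carrier at (270,280). The held force was -2.6 to -2.9 N and about 0 once released, so it is a real one. Next is C.

>>> apply_moves --motion '[{"travel":[-0.4,0.6,0],"twist":0,"gripper":0.2},{"travel":[-1.0,1.4,0],"twist":0,"gripper":0.2},{"travel":[-1.7,2.4,0],"twist":0,"gripper":0.2},{"travel":[-2.4,3.4,0],"twist":0,"gripper":0.2},{"travel":[-3.1,4.4,0],"twist":0,"gripper":0.2},{"travel":[-3.8,5.4,0],"twist":0,"gripper":0.2},{"travel":[-4.22,5.98,0],"twist":0,"gripper":0.2},{"travel":[-4.22,5.98,-0.5],"twist":0,"gripper":0.2},{"travel":[-4.22,5.98,-1.2],"twist":0,"gripper":0.2},{"travel":[-4.22,5.98,-1.8],"twist":0,"gripper":0.2}]'

```text
t: 36.3
eef_pos: [462.8, 342.2, 359.9]
tcp_rot: [-90.0, -0.0, -4.6]
force: [0.4, 0.2, 0.1]
gripper_width: 75.3
```

>>> apply_moves --motion '[{"travel":[0,0,0],"twist":0,"gripper":0.2},{"travel":[0,0,-0.6],"twist":0,"gripper":0.2},{"travel":[0,0,-1.3],"twist":0,"gripper":0.2},{"travel":[0,0,-1.9],"twist":0,"gripper":0.2},{"travel":[0,0,-2.0],"twist":0,"gripper":0.2},{"travel":[0,0,-2.0],"twist":0,"gripper":1},{"travel":[0,0,-2.0],"twist":0,"gripper":1},{"travel":[0,0,-2.0],"twist":0,"gripper":1},{"travel":[0,0,-2.0],"twist":0,"gripper":1},{"travel":[0,0,-2.0],"twist":0,"gripper":1}]'

```text
t: 37.55
eef_pos: [463.0, 342.2, 261.3]
tcp_rot: [-90.0, 0.0, -4.6]
force: [-1.6, -0.2, 1.9]
gripper_width: 33.9
```

>>> apply_moves --motion '[{"travel":[0,0,0.4],"twist":0,"gripper":1},{"travel":[0,0,1.0],"twist":0,"gripper":1},{"travel":[0,0,1.6],"twist":0,"gripper":1},{"travel":[0,0,2.2],"twist":0,"gripper":1},{"travel":[0,0,2.8],"twist":0,"gripper":1},{"travel":[0,0,3.2],"twist":0,"gripper":1},{"travel":[0,0,3.6],"twist":0,"gripper":1},{"travel":[0,0,3.8],"twist":0,"gripper":1},{"travel":[0,0,3.8],"twist":0,"gripper":1},{"travel":[0,0,3.8],"twist":0,"gripper":1}]'

```text
t: 38.8
eef_pos: [463.2, 342.1, 449.6]
tcp_rot: [-90.1, 0.1, -4.6]
force: [0.5, -0.2, -1.5]
gripper_width: 33.4
```

>>> apply_moves --motion '[{"travel":[0,0,0],"twist":0,"gripper":1},{"travel":[0,0,0],"twist":0,"gripper":1},{"travel":[0,0,0],"twist":0,"gripper":1},{"travel":[0,0,0],"twist":0,"gripper":1},{"travel":[0,0,0],"twist":0,"gripper":1},{"travel":[0,0,0],"twist":0,"gripper":1},{"travel":[0,0,0],"twist":0,"gripper":1},{"travel":[0,0,0],"twist":0,"gripper":1},{"travel":[0,0,0],"twist":0,"gripper":1},{"travel":[0,0,0],"twist":0,"gripper":1}]'

```text
t: 40.05
eef_pos: [463.2, 342.1, 451.0]
tcp_rot: [-90.0, -0.0, -4.6]
force: [-0.4, -0.5, -2.5]
gripper_width: 33.4
```

```bash
python3 -c "from h import *;feel();tau(3)"
```

```text
Fz -2.45 [-1.9 -2.  -3.1 -2.7 -2.5 -2.5] pos [463.2 342.1 451. ] w 33.4
[184.8 164.7] [726.7 292. ]
[297.  182.6] [689.4  45.5]
[150.3 237.3] [566.  361.2]
[280.9 278.4] [479.1  77.8]
[475.2 298.4] [ 438.6 -342.9]
tau [  0.    -37.71  -31.526] [463.2 342.1 451. ] [ 30.81   8.09  69.93  -0.   101.98  35.41] [ 0.1  0.9 -1.9]
```

>>> apply_moves --motion '[{"travel":[0.2,-0.4,0],"twist":0,"gripper":1},{"travel":[0.5,-1.0,0],"twist":0,"gripper":1},{"travel":[0.9,-1.8,0],"twist":0,"gripper":1},{"travel":[1.3,-2.7,0],"twist":0,"gripper":1},{"travel":[1.7,-3.6,0],"twist":0,"gripper":1},{"travel":[2.1,-4.5,0],"twist":0,"gripper":1},{"travel":[2.5,-5.3,0],"twist":0,"gripper":1},{"travel":[2.74,-5.86,0],"twist":0,"gripper":1},{"travel":[2.74,-5.86,0],"twist":0,"gripper":1},{"travel":[2.74,-5.86,0],"twist":0,"gripper":1}]'

```text
t: 41.75
eef_pos: [600.0, 49.5, 450.9]
tcp_rot: [-90.0, 0.0, -4.6]
force: [-0.5, 0.8, -2.8]
gripper_width: 33.7
```

>>> apply_moves --motion '[{"travel":[0,0,0],"twist":0,"gripper":1},{"travel":[0,0,-0.4],"twist":0,"gripper":1},{"travel":[0,0,-0.9],"twist":0,"gripper":1},{"travel":[0,0,-1.4],"twist":0,"gripper":1},{"travel":[0,0,-1.8],"twist":0,"gripper":1},{"travel":[0,0,-2.1],"twist":0,"gripper":1},{"travel":[0,0,-2.3],"twist":0,"gripper":1},{"travel":[0,0,-2.37],"twist":0,"gripper":1},{"travel":[0,0,-2.37],"twist":0,"gripper":1},{"travel":[0,0,-2.37],"twist":0,"gripper":1}]'

```text
t: 43.0
eef_pos: [600.5, 49.0, 333.2]
tcp_rot: [-90.0, -0.1, -4.6]
force: [0.6, 0.1, -0.8]
gripper_width: 33.7
```

>>> apply_moves --motion '[{"travel":[0,0,0],"twist":0,"gripper":0.45},{"travel":[0,0,0],"twist":0,"gripper":0.45},{"travel":[0,0,0],"twist":0,"gripper":0.45},{"travel":[0,0,0.3],"twist":0,"gripper":0.45},{"travel":[0,0,1],"twist":0,"gripper":0.45},{"travel":[0,0,1.8],"twist":0,"gripper":0.45},{"travel":[0,0,2.37],"twist":0,"gripper":0.45},{"travel":[0,0,2.37],"twist":0,"gripper":0.2},{"travel":[0,0,2.37],"twist":0,"gripper":0.2},{"travel":[0,0,2.37],"twist":0,"gripper":0.2}]'

```text
t: 44.25
eef_pos: [600.1, 49.1, 448.8]
tcp_rot: [-90.0, 0.2, -4.6]
force: [0.1, -0.5, -0.3]
gripper_width: 74.2
```

```bash
python3 -c "
from h import *
f,K,R,t=cam('top')
for r in heads(f,K,R,t): print(r[0],r[2],ray(*r[0],171,K,R,t))"
```

```text
[184.9 164.7] [726.6 291.7] [710.18386838 274.43463985]
[150.4 237.4] [565.8 360.9] [558.92700886 339.51136203]
[281.  274.2] [488.2  77.8] [485.97511765  73.26096477]
[117.7 293.6] [444.5 425.9] [444.86253102 400.59287179]
[475.2 298.4] [ 438.6 -343. ] [ 439.39504647 -322.28795818]
```

>>> apply_moves --motion '[{"travel":[-0.2,0.6,0],"twist":0,"gripper":0.2},{"travel":[-0.6,1.5,0],"twist":0,"gripper":0.2},{"travel":[-1.0,2.5,0],"twist":0,"gripper":0.2},{"travel":[-1.4,3.5,0],"twist":0,"gripper":0.2},{"travel":[-1.8,4.5,0],"twist":0,"gripper":0.2},{"travel":[-2.2,5.5,0],"twist":0,"gripper":0.2},{"travel":[-2.6,6.5,0],"twist":0,"gripper":0.2},{"travel":[-3.0,7.3,0],"twist":0,"gripper":0.2},{"travel":[-3.11,7.54,-0.6],"twist":0,"gripper":0.2},{"travel":[-3.11,7.54,-1.3],"twist":0,"gripper":0.2}]'

```text
t: 45.55
eef_pos: [443.7, 427.5, 384.7]
tcp_rot: [-90.0, -0.0, -4.5]
force: [-0.2, -0.1, -0.0]
gripper_width: 75.6
```

>>> apply_moves --motion '[{"travel":[0,0,0],"twist":0,"gripper":0.2},{"travel":[0,0,-0.7],"twist":0,"gripper":0.2},{"travel":[0,0,-1.5],"twist":0,"gripper":0.2},{"travel":[0,0,-2.2],"twist":0,"gripper":0.2},{"travel":[0,0,-2.5],"twist":0,"gripper":0.2},{"travel":[0,0,-2.5],"twist":0,"gripper":0.2},{"travel":[0,0,-2.5],"twist":0,"gripper":1},{"travel":[0,0,-2.5],"twist":0,"gripper":1},{"travel":[0,0,-2.5],"twist":0,"gripper":1},{"travel":[0,0,-2.5],"twist":0,"gripper":1}]'

```text
t: 46.8
eef_pos: [444.7, 426.1, 261.5]
tcp_rot: [-90.0, -0.0, -4.6]
force: [0.1, 0.6, 0.1]
gripper_width: 38.6
```

>>> apply_moves --motion '[{"travel":[0,0,0],"twist":0,"gripper":1},{"travel":[0,0,0.4],"twist":0,"gripper":1},{"travel":[0,0,1.0],"twist":0,"gripper":1},{"travel":[0,0,1.6],"twist":0,"gripper":1},{"travel":[0,0,2.2],"twist":0,"gripper":1},{"travel":[0,0,2.8],"twist":0,"gripper":1},{"travel":[0,0,3.2],"twist":0,"gripper":1},{"travel":[0,0,3.6],"twist":0,"gripper":1},{"travel":[0,0,3.8],"twist":0,"gripper":1},{"travel":[0,0,3.8],"twist":0,"gripper":1}]'

```text
t: 48.05
eef_pos: [444.7, 426.1, 451.5]
tcp_rot: [-90.0, -0.1, -4.6]
force: [0.0, -0.3, -0.8]
gripper_width: 33.8
```

>>> apply_moves --motion '[{"travel":[0,0,0],"twist":0,"gripper":1},{"travel":[0,0,0],"twist":0,"gripper":1},{"travel":[0,0,0],"twist":0,"gripper":1},{"travel":[0,0,0],"twist":0,"gripper":1},{"travel":[0,0,0],"twist":0,"gripper":1},{"travel":[0,0,0],"twist":0,"gripper":1},{"travel":[0,0,0],"twist":0,"gripper":1},{"travel":[0,0,0],"twist":0,"gripper":1},{"travel":[0,0,0],"twist":0,"gripper":1},{"travel":[0,0,0],"twist":0,"gripper":1}]'

```text
t: 49.3
eef_pos: [444.7, 426.1, 451.0]
tcp_rot: [-90.0, -0.0, -4.6]
force: [0.2, 0.2, -1.3]
gripper_width: 33.9
```

```bash
python3 -c "from h import *;feel()"
```

```text
Fz -0.63 [-1.3 -1.5 -0.4 -0.4  0.  -0.3] pos [444.7 426.1 450.9] w 33.9
[184.6 164.4] [727.3 292.4]
[297.  182.4] [689.7  45.6]
[293.5 217.6] [611.7  52.3]
[150.  237.2] [566.2 361.8]
[280.8 278.6] [478.8  78.1]
[475.2 298.3] [ 439.  -342.9]
```

Run:
```python
from h import *
F=[];T=[]
for i in range(12):
    env.camera("top"); s=env.sense(); F.append(s["force"][2]); T.append(s["tau"])
print(np.mean(F).round(2),np.round(F,1),np.mean(T,0).round(3),s["joint_pos"].round(2))
```

```text
-0.45 [-0.4 -0.3  0.2 -0.6 -0.7  0.  -1.   0.3 -0.8 -1.1 -0.9 -0.2] [ 0.0000e+00 -4.0666e+01 -3.0703e+01  6.3000e-02 -3.8000e-02 -0.0000e+00] [ 3.8500e+01  1.3340e+01  6.3820e+01 -1.0000e-02  1.0284e+02  4.3110e+01]
```

>>> apply_moves --motion '[{"travel":[0,-0.4,0],"twist":0,"gripper":1},{"travel":[-0.1,-1.2,0],"twist":0,"gripper":1},{"travel":[-0.2,-2.1,0],"twist":0,"gripper":1},{"travel":[-0.3,-3.0,0],"twist":0,"gripper":1},{"travel":[-0.4,-3.9,0],"twist":0,"gripper":1},{"travel":[-0.5,-4.8,0],"twist":0,"gripper":1},{"travel":[-0.6,-5.7,0],"twist":0,"gripper":1},{"travel":[-0.7,-6.6,0],"twist":0,"gripper":1},{"travel":[-0.8,-7.5,0],"twist":0,"gripper":1},{"travel":[-0.9,-8.4,0],"twist":0,"gripper":1}]'

```text
t: 51.45
eef_pos: [398.3, 4.1, 451.1]
tcp_rot: [-90.0, -0.1, -4.6]
force: [0.3, 0.0, 0.1]
gripper_width: 33.7
```

>>> apply_moves --motion '[{"travel":[-0.1,-0.9,0],"twist":0,"gripper":1},{"travel":[-0.2,-1.8,0],"twist":0,"gripper":1},{"travel":[-0.4,-2.7,0],"twist":0,"gripper":1},{"travel":[-0.5,-3.6,0],"twist":0,"gripper":1},{"travel":[-0.6,-4.5,0],"twist":0,"gripper":1},{"travel":[-0.7,-5.1,0],"twist":0,"gripper":1},{"travel":[-0.79,-5.55,0],"twist":0,"gripper":1},{"travel":[-0.79,-5.55,0],"twist":0,"gripper":1},{"travel":[-0.79,-5.55,0],"twist":0,"gripper":1},{"travel":[-0.79,-5.55,0],"twist":0,"gripper":1}]'

```text
t: 52.7
eef_pos: [360.1, -270.6, 451.2]
tcp_rot: [-90.0, -0.0, -4.5]
force: [0.0, -0.8, -1.0]
gripper_width: 33.4
```

>>> apply_moves --motion '[{"travel":[0,0,-0.5],"twist":0,"gripper":1},{"travel":[0,0,-1.1],"twist":0,"gripper":1},{"travel":[0,0,-1.7],"twist":0,"gripper":1},{"travel":[0,0,-2.3],"twist":0,"gripper":1},{"travel":[0,0,-2.9],"twist":0,"gripper":1},{"travel":[0,0,-3.3],"twist":0,"gripper":1},{"travel":[0,0,-3.6],"twist":0,"gripper":1},{"travel":[0,0,-3.69],"twist":0,"gripper":1},{"travel":[0,0,-3.69],"twist":0,"gripper":1},{"travel":[0,0,-3.69],"twist":0,"gripper":1}]'

```text
t: 53.95
eef_pos: [360.5, -271.5, 267.1]
tcp_rot: [-90.1, -0.1, -4.6]
force: [0.8, -0.3, -0.7]
gripper_width: 33.3
```

>>> apply_moves --motion '[{"travel":[0,0,0],"twist":0,"gripper":0.45},{"travel":[0,0,0],"twist":0,"gripper":0.45},{"travel":[0,0,0],"twist":0,"gripper":0.45},{"travel":[0,0,0.4],"twist":0,"gripper":0.45},{"travel":[0,0,1.2],"twist":0,"gripper":0.45},{"travel":[0,0,2.2],"twist":0,"gripper":0.45},{"travel":[0,0,3.2],"twist":0,"gripper":0.45},{"travel":[0,0,3.69],"twist":0,"gripper":0.2},{"travel":[0,0,3.69],"twist":0,"gripper":0.2},{"travel":[0,0,3.69],"twist":0,"gripper":0.2}]'

```text
t: 55.2
eef_pos: [360.1, -271.4, 449.3]
tcp_rot: [-89.9, 0.1, -4.6]
force: [-0.9, -0.3, -0.3]
gripper_width: 74.5
```

```bash
python3 -c "
from h import *
f,K,R,t=cam('top'); save(f,'t8.png')
for r in heads(f,K,R,t): print(r[0],r[2],ray(*r[0],171,K,R,t))"
```

```text
[184.7 164.6] [726.9 292.2] [710.38945527 274.85169039]
[297.  182.5] [689.5  45.5] [675.2508189   42.95399931]
[293.5 217.7] [611.6  52.2] [601.87446782  49.29635522]
[150.3 237.3] [566.  361.2] [559.12970515 339.72106699]
[280.8 278.4] [479.1  78.1] [477.46682933  73.5451603 ]
```

View pics/t8.png

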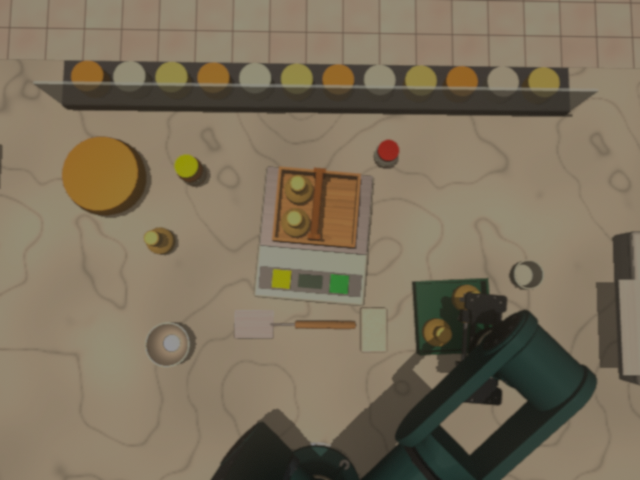

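The top view shows two cheeses in the carrier (298,186), (294,220), two in the crate (466,296), (437,332), and the last one at (152,238).

>>> apply_moves --motion '[{"travel":[0,0.6,0],"twist":0,"gripper":0.2},{"travel":[0.2,1.6,0],"twist":0,"gripper":0.2},{"travel":[0.4,2.7,0],"twist":0,"gripper":0.2},{"travel":[0.7,3.8,0],"twist":0,"gripper":0.2},{"travel":[1.0,4.9,0],"twist":0,"gripper":0.2},{"travel":[1.4,6.0,0],"twist":0,"gripper":0.2},{"travel":[1.8,7.1,0],"twist":0,"gripper":0.2},{"travel":[2.2,8.2,0],"twist":0,"gripper":0.2},{"travel":[2.6,9.2,0],"twist":0,"gripper":0.2},{"travel":[3.0,10.2,0],"twist":0,"gripper":0.2}]'

```text
t: 56.5
eef_pos: [510.5, 240.5, 448.6]
tcp_rot: [-90.1, 0.2, -4.6]
force: [0.9, 0.6, 0.5]
gripper_width: 74.9
```

>>> apply_moves --motion '[{"travel":[0.4,1,0],"twist":0,"gripper":0.2},{"travel":[0.8,2,0],"twist":0,"gripper":0.2},{"travel":[1.11,2.45,0],"twist":0,"gripper":0.2},{"travel":[1.11,2.45,0],"twist":0,"gripper":0.2},{"travel":[1.11,2.45,-0.7],"twist":0,"gripper":0.2},{"travel":[1.11,2.45,-1.5],"twist":0,"gripper":0.2},{"travel":[1.11,2.45,-2.3],"twist":0,"gripper":0.2},{"travel":[1.11,2.45,-3.1],"twist":0,"gripper":0.2},{"travel":[1.11,2.45,-3.6],"twist":0,"gripper":0.2},{"travel":[1.11,2.45,-3.8],"twist":0,"gripper":0.2}]'

```text
t: 57.75
eef_pos: [564.7, 359.5, 258.1]
tcp_rot: [-90.2, 0.2, -4.7]
force: [-0.4, 0.2, 0.8]
gripper_width: 75.3
```

>>> apply_moves --motion '[{"travel":[0,0,0],"twist":0,"gripper":0.2},{"travel":[0,0,0],"twist":0,"gripper":1},{"travel":[0,0,0],"twist":0,"gripper":1},{"travel":[0,0,0],"twist":0,"gripper":1},{"travel":[0,0,0],"twist":0,"gripper":1},{"travel":[0,0,0],"twist":0,"gripper":1},{"travel":[0,0,0.4],"twist":0,"gripper":1},{"travel":[0,0,1.0],"twist":0,"gripper":1},{"travel":[0,0,1.7],"twist":0,"gripper":1},{"travel":[0,0,2.4],"twist":0,"gripper":1}]'

```text
t: 59.0
eef_pos: [565.5, 361.0, 383.6]
tcp_rot: [-90.0, -0.1, -4.6]
force: [-0.2, 0.9, -0.7]
gripper_width: 33.7
```

>>> apply_moves --motion '[{"travel":[0,0,0.5],"twist":0,"gripper":1},{"travel":[0,0,1.0],"twist":0,"gripper":1},{"travel":[0,0,1.3],"twist":0,"gripper":1},{"travel":[0,0,1.4],"twist":0,"gripper":1},{"travel":[0,0,1.4],"twist":0,"gripper":1},{"travel":[0,0,1.4],"twist":0,"gripper":1},{"travel":[0,0,1.4],"twist":0,"gripper":1},{"travel":[0,0,1.4],"twist":0,"gripper":1},{"travel":[0,0,1.4],"twist":0,"gripper":1},{"travel":[0,0,1.4],"twist":0,"gripper":1}]'

```text
t: 60.25
eef_pos: [565.6, 361.1, 451.0]
tcp_rot: [-90.0, -0.0, -4.6]
force: [-0.1, -0.2, -1.1]
gripper_width: 33.6
```

```bash
python3 -c "from h import *;feel();feel()"
```

```text
Fz -0.41 [-0.2  0.6 -1.  -0.8 -0.6 -0.3] pos [565.7 361.1 451. ] w 33.1
[184.8 164.6] [726.8 292. ]
[297.1 182.6] [689.4  45.4]
[293.7 217.7] [611.6  51.9]
[280.9 278.4] [479.1  77.8]
[475.1 298.5] [ 438.6 -342.7]
[443.4 334.3] [ 361.5 -272.7]
Fz -0.51 [-1.3 -0.8  0.  -0.9 -0.1 -0.1] pos [565.7 361.1 451. ] w 34.0
[184.8 164.7] [726.7 291.9]
[297.  182.6] [689.3  45.6]
[293.6 217.6] [611.7  52.1]
[281.  278.4] [479.1  77.7]
[475.1 298.5] [ 438.6 -342.7]
[443.4 334.3] [ 361.5 -272.7]
```

Another dummy (mean about -0.5 N). It goes to the crate's third slot.

>>> apply_moves --motion '[{"travel":[-0.1,-0.4,0],"twist":0,"gripper":1},{"travel":[-0.3,-1.2,0],"twist":0,"gripper":1},{"travel":[-0.5,-2.1,0],"twist":0,"gripper":1},{"travel":[-0.7,-3.0,0],"twist":0,"gripper":1},{"travel":[-0.9,-3.9,0],"twist":0,"gripper":1},{"travel":[-1.1,-4.8,0],"twist":0,"gripper":1},{"travel":[-1.3,-5.7,0],"twist":0,"gripper":1},{"travel":[-1.5,-6.6,0],"twist":0,"gripper":1},{"travel":[-1.7,-7.5,0],"twist":0,"gripper":1},{"travel":[-1.9,-8.4,0],"twist":0,"gripper":1}]'

```text
t: 62.1
eef_pos: [470.0, -60.2, 451.3]
tcp_rot: [-90.0, -0.1, -4.6]
force: [0.7, -0.4, -0.3]
gripper_width: 33.0
```

>>> apply_moves --motion '[{"travel":[-0.1,-0.9,0],"twist":0,"gripper":1},{"travel":[-0.3,-1.8,0],"twist":0,"gripper":1},{"travel":[-0.5,-2.7,0],"twist":0,"gripper":1},{"travel":[-0.6,-3.5,0],"twist":0,"gripper":1},{"travel":[-0.71,-4.0,0],"twist":0,"gripper":1},{"travel":[-0.71,-4.16,0],"twist":0,"gripper":1},{"travel":[-0.71,-4.16,0],"twist":0,"gripper":1},{"travel":[-0.71,-4.16,-0.4],"twist":0,"gripper":1},{"travel":[-0.71,-4.16,-0.8],"twist":0,"gripper":1},{"travel":[-0.71,-4.16,-0.8],"twist":0,"gripper":1}]'

```text
t: 63.35
eef_pos: [435.3, -265.6, 409.4]
tcp_rot: [-89.9, 0.2, -4.5]
force: [-0.4, -0.7, -1.2]
gripper_width: 33.1
```

>>> apply_moves --motion '[{"travel":[0,0,0],"twist":0,"gripper":1},{"travel":[0,0,-0.5],"twist":0,"gripper":1},{"travel":[0,0,-1.0],"twist":0,"gripper":1},{"travel":[0,0,-1.5],"twist":0,"gripper":1},{"travel":[0,0,-2.0],"twist":0,"gripper":1},{"travel":[0,0,-2.5],"twist":0,"gripper":1},{"travel":[0,0,-2.8],"twist":0,"gripper":1},{"travel":[0,0,-2.9],"twist":0,"gripper":1},{"travel":[0,0,-2.9],"twist":0,"gripper":1},{"travel":[0,0,-2.9],"twist":0,"gripper":1}]'

```text
t: 64.6
eef_pos: [435.5, -267.1, 267.0]
tcp_rot: [-90.1, -0.1, -4.6]
force: [-0.2, -0.2, 0.3]
gripper_width: 33.3
```

>>> apply_moves --motion '[{"travel":[0,0,0],"twist":0,"gripper":0.45},{"travel":[0,0,0],"twist":0,"gripper":0.45},{"travel":[0,0,0],"twist":0,"gripper":0.45},{"travel":[0,0,0.4],"twist":0,"gripper":0.45},{"travel":[0,0,1.2],"twist":0,"gripper":0.45},{"travel":[0,0,2.2],"twist":0,"gripper":0.45},{"travel":[0,0,3.2],"twist":0,"gripper":0.45},{"travel":[0,0,3.7],"twist":0,"gripper":1},{"travel":[0,0,3.7],"twist":0,"gripper":1},{"travel":[0,0,3.7],"twist":0,"gripper":1}]'

```text
t: 65.85
eef_pos: [435.1, -266.9, 449.3]
tcp_rot: [-89.9, 0.1, -4.6]
force: [0.4, 0.0, -1.1]
gripper_width: 25.3
```

>>> apply_moves --motion '[{"travel":[0.1,0.5,0],"twist":-10,"gripper":1},{"travel":[0.2,1.0,0],"twist":-20,"gripper":1},{"travel":[0.3,1.6,0],"twist":-30,"gripper":1},{"travel":[0.4,2.2,0],"twist":-40,"gripper":1},{"travel":[0.5,2.8,0],"twist":-50,"gripper":1},{"travel":[0.6,3.4,0],"twist":-60,"gripper":1},{"travel":[0.66,4.0,0],"twist":-70,"gripper":1},{"travel":[0.66,4.34,0],"twist":-80,"gripper":1},{"travel":[0.66,4.34,0],"twist":-90,"gripper":1},{"travel":[0.66,4.34,0],"twist":-90,"gripper":1}]'

```text
t: 67.1
eef_pos: [468.1, -49.6, 448.7]
tcp_rot: [-90.2, 0.0, -94.5]
force: [0.3, -0.3, -0.1]
gripper_width: 0.3
```

```bash
python3 -c "
from h import *
f,K,R,t=cam('top'); g,*_=cam('side')
save(np.vstack([f[130:370,60:520],cv2.resize(g[120:345,200:500],(460,345))]),'c9.png')
for r in heads(f,K,R,t): print(r[0],r[2],ray(*r[0],171,K,R,t))
print(env.sense()['eef_pos'])"
```

```text
[184.7 164.7] [726.7 292.1] [710.17942987 274.84510248]
[297.  182.5] [689.4  45.6] [675.2508189   42.95399931]
[293.5 217.6] [611.7  52.3] [602.08139596  49.29883477]
[280.8 278.4] [479.2  78.1] [477.46682933  73.5451603 ]
[441.4 299.1] [ 436.8 -269.3] [ 437.58525693 -253.12876577]
[475.2 298.4] [ 438.6 -342.9] [ 439.39504647 -322.28795818]
[443.5 334.3] [ 361.5 -272.7] [ 366.90190785 -256.35837608]
[468.1544267  -50.01037542 449.45877208]
```

View pics/c9.png

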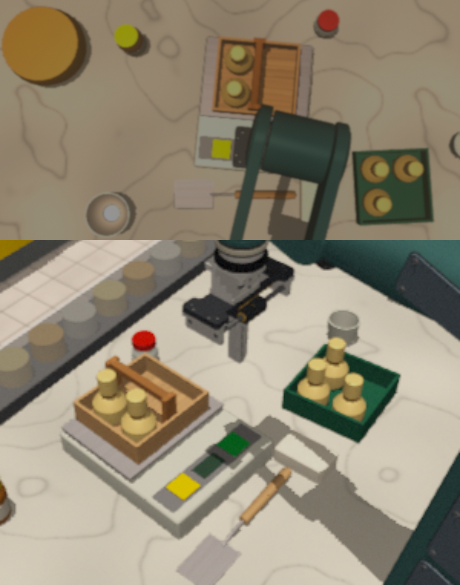

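The combined view shows both real cheeses upright in the carrier (238,57), (236,90) and three dummies upright in the crate (375,170), (408,167), (377,203). I'll go down to the green key.

>>> apply_moves --motion '[{"travel":[0,0,-0.6],"twist":0,"gripper":1},{"travel":[0,0,-1.3],"twist":0,"gripper":1},{"travel":[0,0,-2.0],"twist":0,"gripper":1},{"travel":[0,0,-2.7],"twist":0,"gripper":1},{"travel":[0,0,-3.3],"twist":0,"gripper":1},{"travel":[0,0,-3.7],"twist":0,"gripper":1},{"travel":[0,0,-3.84],"twist":0,"gripper":1},{"travel":[0,0,-3.84],"twist":0,"gripper":1},{"travel":[0,0,-3.84],"twist":0,"gripper":1},{"travel":[0,0,-3.84],"twist":0,"gripper":1}]'

```text
t: 68.45
eef_pos: [468.5, -50.0, 260.0]
tcp_rot: [-89.9, -0.0, -94.6]
force: [0.3, 0.1, -0.0]
gripper_width: 0.3
```

>>> apply_moves --motion '[{"travel":[0,0,-0.03],"twist":0,"gripper":1},{"travel":[0,0,-0.06],"twist":0,"gripper":1},{"travel":[0,0,-0.08],"twist":0,"gripper":1},{"travel":[0,0,-0.1],"twist":0,"gripper":1},{"travel":[0,0,-0.12],"twist":0,"gripper":1},{"travel":[0,0,-0.12],"twist":0,"gripper":1},{"travel":[0,0,-0.12],"twist":0,"gripper":1},{"travel":[0,0,-0.12],"twist":0,"gripper":1},{"travel":[0,0,-0.12],"twist":0,"gripper":1},{"travel":[0,0,-0.12],"twist":0,"gripper":1}]'

```text
t: 69.7
eef_pos: [468.2, -49.9, 253.1]
tcp_rot: [-90.0, -0.0, -94.6]
force: [-1.6, 0.2, 4.4]
gripper_width: 0.3
```

>>> apply_moves --motion '[{"travel":[0,0,-0.01],"twist":0,"gripper":1},{"travel":[0,0,-0.015],"twist":0,"gripper":1},{"travel":[0,0,-0.015],"twist":0,"gripper":1},{"travel":[0,0,-0.015],"twist":0,"gripper":1},{"travel":[0,0,-0.015],"twist":0,"gripper":1},{"travel":[0,0,-0.015],"twist":0,"gripper":1},{"travel":[0,0,-0.015],"twist":0,"gripper":1},{"travel":[0,0,-0.015],"twist":0,"gripper":1},{"travel":[0,0,-0.015],"twist":0,"gripper":1},{"travel":[0,0,-0.015],"twist":0,"gripper":1}]'

```text
t: 70.95
eef_pos: [468.1, -49.9, 252.9]
tcp_rot: [-90.0, -0.0, -94.6]
force: [-3.2, 0.6, 6.3]
gripper_width: 0.3
```

>>> apply_moves --motion '[{"travel":[0,0,0.05],"twist":0,"gripper":1},{"travel":[0,0,0.3],"twist":0,"gripper":1},{"travel":[0,0,1],"twist":0,"gripper":1},{"travel":[0,0,2],"twist":0,"gripper":1},{"travel":[0,0,3],"twist":0,"gripper":1},{"travel":[-0.5,-0.5,3.9],"twist":0,"gripper":1},{"travel":[-1,-1,3.9],"twist":0,"gripper":1},{"travel":[-1.5,-1.5,3.9],"twist":0,"gripper":1},{"travel":[-1.5,-1.5,3.9],"twist":0,"gripper":1},{"travel":[-1.5,-1.5,3.9],"twist":0,"gripper":1}]'

```text
t: 72.2
eef_pos: [393.5, -124.7, 447.3]
tcp_rot: [-90.0, 0.0, -94.6]
force: [-1.1, -0.6, -0.1]
gripper_width: 0.4
```

```bash
python3 -c "
from h import *
f,K,R,t=cam('top'); g,*_=cam('side')
save(np.vstack([f[130:370,60:520],cv2.resize(g[120:345,200:500],(460,345))]),'c10.png')
for r in heads(f,K,R,t): print(r[0],r[2],ray(*r[0],171,K,R,t))
print(env.sense()['eef_pos'],env.sense()['force'])"
```

```text
[184.7 164.6] [726.9 292.2] [710.38945527 274.85169039]
[297.  182.5] [689.5  45.6] [675.2508189   42.95399931]
[293.6 217.6] [611.6  52.1] [602.08319246  49.09385919]
[280.8 278.3] [479.3  78. ] [477.66919554  73.54804468]
[441.3 299.3] [ 436.4 -269.1] [ 437.17986579 -252.91859986]
[475.3 298.3] [ 438.9 -343. ] [ 439.59865877 -322.49697278]
[ 393.75171428 -124.43297084  447.05068053] [-0.26302106 -0.35726254  0.72326911]
```

View pics/c10.png

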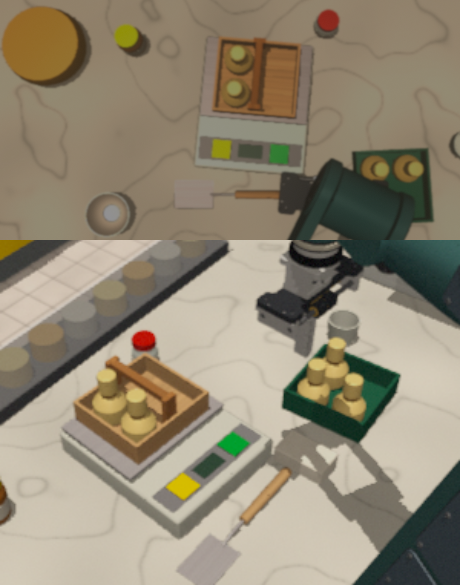

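Everything still stands: two cheeses in the carrier on the pan, three in the crate, and the arm clear. Handing in.

```bash
python3 -c "from h import *;print(env.hand_in(),env.sense()['t'])"
```

```text
the job is handed in; nothing more can be done
the job is handed in; nothing more can be done
```

I set the empty carrier on the pan, pressed the yellow tare key, sorted the five cheeses by felt weight, pressed the green total key and handed in at about 72 s.

**Sorting:** two cheeses were real and stand in the carrier. Three were dummies and stand in the green crate.
- The dummies pulled about -0.4 to -0.8 N when lifted.
- One real cheese pulled about -2.5 N.
- The other real one was less clear. It averaged -1.4 to -1.7 N just after lifting, then read -2.6 to -2.9 N over the carrier, so I took it as real. The change in joint torque was smaller than I expected for a real cheese. I did not count it, because the arm had not settled when I took that reading.

**Keys:** I held each key for over a second, ending at about 7–8 N on the yellow and 6 N on the green, well under the 40 N limit. I saw no change on the scale's display after the tare press, so I judged both keys by force and hold time only.

**Disturbance:** one cheese was knocked about 3 cm aside early on. I found its new position and picked it up there.

**Last check:** the final pictures show the carrier flat on the pan, all five cheeses upright, the arm clear, and nothing else visibly moved.

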